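# Sort the slats and set the drill fence

### The arm

A 7-joint arm with a two-finger parallel gripper is mounted at the origin on the work surface. World frame = base frame: x ahead of the robot, y to its left, z up, the work surface at z = 0. Lengths are in m, angles in rad, forces in N, time in s.
With the tool pointing down it reaches from about 0.4 to 0.85 m from the base axis. Payload 10.4 kg.
Tool frame: the origin (TCP) lies midway between the tips of the shut fingers; the grasp point (between the pads) lies r.hold_point_z behind it (r.hold_point_z is the distance from the TCP to the grasp point, in m); z points along the fingers, y is the line along which they close (so a half turn about z gives the same grasp; the last joint's range is limited). The gripper opens to 87 mm and grips with 3 to 60 N. Pads are 19 mm wide; open, the fingers measure 117 mm over their backs; the gripper's body (75 mm by 190 mm) begins 51 mm behind the grasp point.
Start: joints at [1.205, 0.332, -0.065, 1.46, 0.022, 1.35, -0.088], TCP at [0.21, -0.589, 0.223] pointing down, gripper open.
Joint ranges: [-2.6, 2.6], [-0.5, 2.12], [-1.47, 1.34], [0.16, 2.42], [-1.27, 4.41], [0.06, 2.06], [-2.6, 2.6]. Speed limits (rad/s): [2.22, 2.22, 2.79, 2.79, 3.14, 3.14, 3.14].

### API

Orientations are given as a rotation vector (axis times angle).
In Python, from bench import r, camera gives the robot as it stands.
- The arm moves only by the tool send_rows, never from a script. Its argument "series" is text: rows parted by semicolons, each of 5 numbers parted by spaces: the shift along the tool's x, y, z in units of 200 mm (1.0 is 200 mm), then the turn about the tool's z in units of 45 degrees (1.0 is 45 degrees), then the closure, from 0 (fully open) to 1 (shut). A call has 1 to 12 rows; each row is the pose to reach, as a shift and turn from the pose commanded when the call began, along the tool's axes at that moment; what a row does not reach only later rows make up. A row lasts 1/12 s, in which the tool goes at most 41.7 mm and 7.16 degrees, less where a joint would pass 70% of its speed; a pose out of reach is approached as far as the arm can. A call with a number of a shift or a turn outside -1 to 1 is refused whole. A call with a gripper value outside its range is refused whole. The fingers move at their own pace and stop on an object; "grip_force" is the grip in N (left out, the last holds). Time passes only in rows, so rows that repeat a pose let the fingers close. It gives the time, the measured TCP pose, the force, the opening and the grip force at its end, in the units of the state.
- r.read_state(): the state, without advancing time (a new reading comes with each control period).
- camera(name): name is "scene" or "top"; returns a dict with "image" (384x512x3 uint8, blue, green, red), "K" (3x3 intrinsics, pixels), "k1" (the pictures are not rectified: a ray, as slopes to the right and down, at radius r is drawn at 1 + k1 r^2 times it, then the intrinsics apply), "R" (3x3) and "t" (3): a world point X has camera coordinates R X + t. Camera axes: x right, y down, z forward; pixel columns grow to the right and rows downward; lengths in m; the calibration is good to about 2 mm. A picture is of the moment at which its call begins. There is no depth.
- r.close_job(): hands the job in; it is judged then, once.
The state is a dict: "t": time; "joint_positions": joint angles; "qd": joint speeds; "joint_torque": joint torques, N m; "eef_pos": TCP position; "tcp_rot": TCP orientation; "wrist_force": force on the tool from outside, world axes, zero at the start; "moment": the same for the moment, N m; "width": opening from 0.0 (shut) to 1.0 (fully open); "finger_force": force on a finger pad.
Only numpy, scipy, OpenCV 4.12 (cv2) and the standard library are available. Lean on these libraries where they do the work, as an engineer would, in place of code of your own. Each camera call takes 0.05 s, during which the arm holds its last target. There are 200 camera calls.

### The job

Get this batch of slats ready for drilling. Put the old offcuts from the drill table and every spoiled slat (broken corner, cut short, or a bite out of its edge) in the cardboard scrap box and every sound unmarked slat in the grey tray; lay the slat with the pencilled cross flat on the drill table with the cross exactly under the drill bit, and stand the aluminium straightedge on the drill table as its fence: on its narrow side, flush along the slat's whole long edge on the column side. Let go of everything, do not strike the drill bit, and leave the other things on the table where they are.

Things in the scene. Friction and masses are not known exactly. Their poses are not given: they have to be found in the camera images.
- drill: Fixed bench drill stand with a rotary tool held upright. Origin on the work surface straight under the bit; y points from the bit to the column (20 mm rod, 130 mm from the bit, on the left seen from the robot), x runs along the drill table away from the robot. Drill table: a brown wooden board, top 25 mm above the work surface, x = -220 to +80 mm, y = -75 to +95 mm.
- bit: The thin bit of the drill, 3 mm across, origin at its tip, 57 mm above the work surface (32 mm above the drill table). Above it, on the same axis: collet nut 16 mm across from 86 mm up, tool body up to 58 mm across from 105 to 275 mm up; the arm from tool to column lies above 190 mm.
- bit_tip (a point): The tip of the drill bit.
- marked_slat: The sound wooden slat with a pencilled cross on its top: 150 mm long (its x), 32 mm wide (its y), 15 mm thick, about 55 g; origin in the middle of the underside. The cross is 53 mm from the middle towards +x, on the centre line. It starts on the work surface among the others with the cross end pointing roughly away from the robot.
- mark (a point): The pencilled cross, on top of marked_slat, 22 mm from its end.
- mark_end (a point): Middle of marked_slat's end face next to the cross (half way up, on the centre line).
- far_end (a point): Middle of marked_slat's other end face.
- straightedge: Straight aluminium box-section bar: 260 mm long (its x), 25 mm wide (its y), 35 mm high (its z), about 160 g; origin in the middle of the underside. It starts standing on its 25 mm wide side on the work surface beside the drill table.
- slat_1: Sound wooden slat without a cross, 150 mm long (its x), 32 mm wide (its y), 15 mm thick, about 55 g; origin in the middle of the underside. May be absent.
- slat_2: Sound slat without a cross, the same size as slat_1: 150 mm long (its x), 32 mm wide (its y), 15 mm thick; origin in the middle of the underside. May be absent.
- slat_3: Spoiled slat: a corner is broken away at the +x end (38 mm along the length, about 22 mm across, on the +y side). Its middle is full width. Otherwise the same size as slat_1: 150 mm long (its x), 32 mm wide (its y), 15 mm thick; origin in the middle of the underside. May be absent.
- slat_4: Spoiled slat: cut short, 112 mm long (its x), 32 mm wide (its y), 15 mm thick; origin in the middle of the underside. May be absent.
- slat_5: Spoiled slat: a bite 36 mm long and 16 mm deep is missing from its -y long edge, 20 to 56 mm from the middle towards +x. Its middle is full width. Otherwise the same size as slat_1: 150 mm long (its x), 32 mm wide (its y), 15 mm thick; origin in the middle of the underside. May be absent.
- offcut_1: Drilled wooden offcut of the last job, left on the drill table: 75 mm long (its x), 40 mm wide (its y), 15 mm thick; origin in the middle of the underside. May be absent.
- offcut_2: Another such offcut, 75 by 40 by 15 mm, same origin and axes. May be absent.
- scrap_box: Fixed open cardboard box for scrap: outside 180 mm (its x) by 120 mm (its y), 60 mm high, walls and floor 4 mm; origin under its middle. It and the tray may swap places.
- tray: Fixed open grey plastic tray for sound slats: outside 180 mm (its x) by 120 mm (its y), 35 mm high, walls and floor 4 mm; origin under its middle.
- screw_jar: Bystander: small glass jar with a steel lid, 38 mm across, 54 mm high, standing between the slats; origin under its middle.
- glue_bottle: Bystander: white glue bottle, 56 mm across, 130 mm high; origin under its middle.
- tape_roll: Bystander: roll of tape lying flat, 96 mm across, 25 mm high; origin under its middle.
- scissors: Bystander: scissors with green handles lying beyond the drill, about 150 mm long, 8 mm high; origin near the pivot.
- pliers: Bystander: pliers with red grips lying flat, 180 mm long, 14 mm high; origin near the middle.
Things that resemble listed ones, but are neither listed nor needed, are in the scene too. What is shaped like the offcut_2 but blue or pink is not meant. Leave any purple look-alike of the slat_4 alone.

How it is judged:
By the outcome, as a careful person would: the job done as asked, in the order asked, and still so for the second after the job is handed in, with the robot touching nothing.
Of slat_1, slat_2, slat_3, slat_4, slat_5 only 3 to 5 are there at a start; the rules pass over those that are not, and their reading is None.
Of offcut_1, offcut_2 only 1 to 2 are there at a start; the rules pass over those that are not, and their reading is None.
At some moment in a run one of marked_slat, straightedge, slat_1, slat_2, slat_3, slat_4, slat_5 may be knocked a few centimetres aside while the robot is not near it.
It also fails if it takes over 210 s, if anything falls off the work surface, if the arm or the gripper's body presses on something with over 40 N, if the wrist force passes 120 N, or if a joint passes its speed limit or range.

## Working session

There is one attempt and no reset: what is moved stays moved. The work goes in short steps, Python scripts to look and compute and a tool call to move; the robot and the scene stay as the last step left them, time stands still between calls to the robot, and variables do not carry over. Pictures are saved under pics/ and viewed, at most 14 in all, crops included, and the job is handed in when it is done.

Besides the shell and the picture viewer there is one more tool, called after "Emit:" by a JSON object that holds its "name" and its "arguments". send_rows: Moves the arm, as the interface text tells. Its arguments: {"type":"object","properties":{"series":{"type":"string"},"grip_force":{"type":"number"}},"required":["series"]}

```bash
ls; mkdir -p pics; python3 - <<'E'
from bench import r,camera
import cv2,numpy as np
for n in("top","scene"):
    c=camera(n);cv2.imwrite(f"pics/{n}0.png",cv2.resize(c["image"],(800,600),interpolation=cv2.INTER_CUBIC))
    print(n,c["K"],c["k1"],c["R"],c["t"])
print(r.read_state(),r.hold_point_z)
E
```

```text
pics
top [[371.9628845    0.         259.83093847]
 [  0.         371.9628845  189.95641302]
 [  0.           0.           1.        ]] -0.05958625098173379 [[-0.02561672 -0.99948898  0.01911983]
 [-0.9875586   0.02233328 -0.15565741]
 [ 0.15515085 -0.02286938 -0.98762604]] [0.0617452  0.51993608 1.00885009]
scene [[389.83496391   0.         257.11565613]
 [  0.         389.83496391 188.15399234]
 [  0.           0.           1.        ]] -0.07223504569019243 [[ 0.56128507  0.82754087  0.01162665]
 [ 0.57391594 -0.37906364 -0.7259003 ]
 [-0.59630493  0.41410972 -0.68770166]] [-0.35893666 -0.24474241  1.35786817]
{'t': 0.1, 'joint_positions': array([ 1.20542202,  0.33284124, -0.064692  ,  1.46084594,  0.02161153,
        1.34986452, -0.08848232]), 'qd': array([ 4.72588495e-04, -2.95507995e-03, -3.97841114e-04, -3.33576696e-03,
       -5.28717787e-05, -9.67007634e-06,  6.48708234e-04]), 'joint_torque': array([ 1.93898282e-03, -6.24543071e+01,  2.49696668e-02, -3.90717351e+01,
       -6.14383025e-02,  3.65464669e-02,  5.26970314e-05]), 'eef_pos': array([ 0.20994184, -0.58833347,  0.22181857]), 'tcp_rot': array([-3.09434382e+00, -5.35635489e-01,  4.43462974e-04]), 'wrist_force': array([-0.18347119, -0.96874251,  0.70306418]), 'moment': array([-0.02538506, -0.06788801, -0.0163707 ]), 'finger_force': 0.0, 'width': 1.0043793874203437} 0.0187
```

View pics/top0.png

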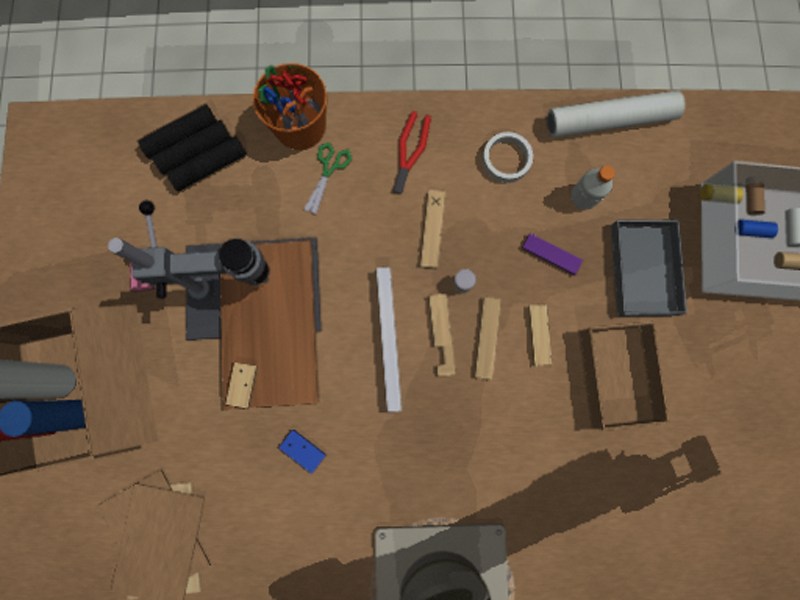

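View pics/scene0.png

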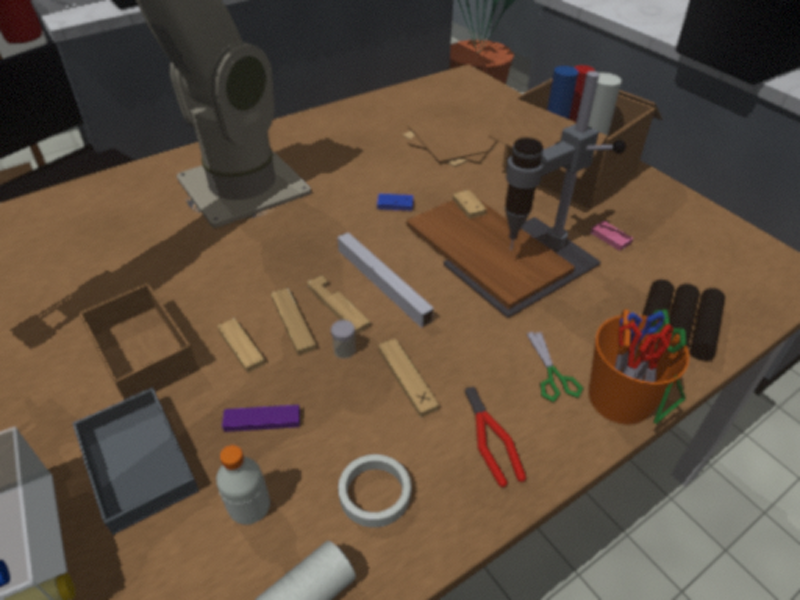

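Top view (800×600 px): marked slat with its cross at (436,201), bitten slat (442,335), full slat (487,338), short slat (540,335), offcut on the drill table (241,385), straightedge (388,338), tray (648,268), scrap box (627,375), jar (465,280). The look-alikes are purple (552,254), blue (302,451) and pink (140,280).

```bash
cat > h.py <<'E'
from bench import r,camera
import cv2,numpy as np
from scipy.spatial.transform import Rotation as Ro
def proj(c,X):
    p=np.atleast_2d(X)@c["R"].T+c["t"];s=p[:,:2]/p[:,2:]
    s=s*(1+c["k1"]*(s**2).sum(1,keepdims=True))
    return s@c["K"][:2,:2].T+c["K"][:2,2]
def unproj(c,px,z):
    px=np.atleast_2d(np.asarray(px,float))
    d=(px-c["K"][:2,2])/c["K"][0,0];s=d.copy()
    for _ in range(20): s=d/(1+c["k1"]*(s**2).sum(1,keepdims=True))
    ray=np.c_[s,np.ones(len(s))]@c["R"];o=-c["R"].T@c["t"]
    return (o+ray*((z-o[2])/ray[:,2])[:,None])[:,:2]
def blob(c,mask,px,z):
    """rect (centre, sides, angle of long side) of mask component at full-res px on plane z"""
    n,l=cv2.connectedComponents(mask.astype(np.uint8))
    k=l[int(px[1]),int(px[0])]
    if k==0: return None
    cn=max(cv2.findContours((l==k).astype(np.uint8),cv2.RETR_EXTERNAL,cv2.CHAIN_APPROX_NONE)[0],key=len)[:,0]
    w=unproj(c,cn,z).astype(np.float32)
    (cx,cy),(a,b),an=cv2.minAreaRect(w*1000)
    if a<b:a,b,an=b,a,an+90
    return np.round([cx,cy,a,b,(an+90)%180-90],1),(l==k).sum()
def slatmask(im):
    h=cv2.cvtColor(im,cv2.COLOR_BGR2HSV); return h
E
python3 - <<'E'
from h import *
c=camera("top");im=c["image"];h=cv2.cvtColor(im,cv2.COLOR_BGR2HSV)
f=512/800
P=dict(mark=(425,240),bite=(437,315),full=(487,338),short=(540,335),off=(241,375),bar=(388,338),table=(280,340),wood=(460,440),jar=(465,280))
for k,p in P.items(): print(k,h[int(p[1]*f),int(p[0]*f)],im[int(p[1]*f),int(p[0]*f)])
m=(h[...,2]>135)&(h[...,1]>60)&(h[...,0]>12)&(h[...,0]<30)
for k in("mark","bite","full","short"): print(k,blob(c,m,np.array(P[k])*f,.015))
print("off",blob(c,m,np.array(P["off"])*f,.04))
mb=(h[...,1]<60)&(h[...,2]>120)
print("bar",blob(c,mb,np.array(P["bar"])*f,.035))
print("tray corners",unproj(c,np.array([[614,221],[681,220],[685,315],[622,317]])*f,.035).round(3))
print("box corners",unproj(c,np.array([[588,330],[656,325],[665,420],[602,428]])*f,.06).round(3))
print("table corners",unproj(c,np.array([[316,239],[319,403],[222,408]])*f,.025).round(3))
print("mark",unproj(c,np.array([[436,201]])*f,.015).round(4),"jar",unproj(c,np.array([[465,280]])*f,.04))
s=r.read_state();print("tcp px",proj(c,s["eef_pos"])/f)
A=cv2.resize(im[115:255,255:365],None,fx=4.3,fy=4.3,interpolation=cv2.INTER_CUBIC)
B=cv2.resize(im[130:280,65:215],None,fx=4,fy=4,interpolation=cv2.INTER_CUBIC)
cv2.imwrite("pics/a.png",cv2.resize(np.hstack([cv2.resize(A,(400,510)),cv2.resize(B,(400,400)).repeat(1,0) if 0 else cv2.copyMakeBorder(cv2.resize(B,(400,400)),0,110,0,0,0)]),(800,510)))
np.save("m.npy",m)
E
```

```text
mark [ 19  95 170] [107 146 170]
bite [ 18  99 172] [105 145 172]
full [ 18  97 160] [ 99 135 160]
short [ 19  95 180] [113 155 180]
off [ 20  94 181] [114 158 181]
bar [108  14 186] [186 180 176]
table [ 13 142 122] [ 54  83 122]
wood [ 15 111 117] [ 66  91 117]
jar [128  14 150] [150 142 144]
mark (array([715.2, -36. , 218.3, 205.2, -61. ]), np.int64(1838))
bite (array([454.9, -15.9, 151.1,  33.5,   4.6]), np.int64(525))
full (array([ 413.5, -121.2,  208.7,  113.3,   30.2]), np.int64(995))
short (array([ 447.5, -210.9,  119.8,   58.1,    1.9]), np.int64(495))
off (array([371.2, 345.9,  74.7,  38.8, -10.9]), np.int64(378))
bar (array([448.5,  82.5, 260.8,  26.6,   3.2]), np.int64(880))
tray corners [[ 0.658 -0.346]
 [ 0.658 -0.477]
 [ 0.476 -0.466]
 [ 0.476 -0.346]]
box corners [[ 0.451 -0.272]
 [ 0.457 -0.397]
 [ 0.289 -0.399]
 [ 0.28  -0.285]]
table corners [[0.636 0.213]
 [0.336 0.209]
 [0.331 0.382]]
mark [[ 0.7085 -0.0133]] jar [[ 0.54979201 -0.05890069]]
tcp px [[838.24678167 473.30545674]]
```

View pics/a.png

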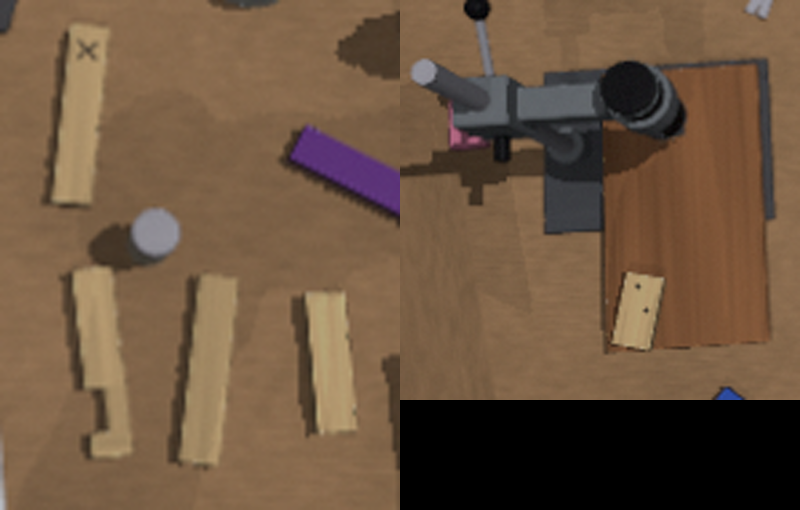

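The enlarged crop confirms the identities. The bitten slat is slat_5, the short one slat_4, the plain full one slat_1, and the one with the cross is marked_slat. There is one drilled offcut on the board. slat_2, slat_3 and offcut_2 are absent. Next I tighten the mask and write the move planner.

```bash
cat >> h.py <<'E'
def slats(c):
    """light-wood blobs on the work surface: [cx cy L W yaw], area"""
    h=cv2.cvtColor(c["image"],cv2.COLOR_BGR2HSV)
    m=(h[...,2]>142)&(h[...,1]>60)&(h[...,1]<125)&(h[...,0]>12)&(h[...,0]<30)
    n,l,st,ce=cv2.connectedComponentsWithStats(m.astype(np.uint8))
    for k in range(1,n):
        if st[k,4]>150:
            p=np.argwhere(l==k)[0][::-1]
            for z in(.015,.04): print(z,ce[k].round(),*blob(c,l==k,p,z))
def bar(c,z=.035):
    h=cv2.cvtColor(c["image"],cv2.COLOR_BGR2HSV)
    m=((h[...,1]<60)&(h[...,2]>120)).astype(np.uint8)
    n,l,st,ce=cv2.connectedComponentsWithStats(m)
    for k in range(1,n):
        if st[k,4]>500: print("bar",ce[k].round(),*blob(c,l==k,np.argwhere(l==k)[0][::-1],z))
def plan(*segs):
    """each seg: one call = list of (x,y,z mm, yaw deg); prints shift/turn units"""
    s=r.read_state();p=s["eef_pos"]*1000;R=Ro.from_rotvec(s["tcp_rot"]).as_matrix();y0=np.degrees(np.arctan2(R[1,0],R[0,0]))
    print("at",p.round(1),round(y0,1),"t",s["t"],"w",round(s["width"]*87,1),"F",s["wrist_force"].round(1))
    for g in segs:
        a=np.radians(y0);M=np.array([[np.cos(a),np.sin(a),0],[np.sin(a),-np.cos(a),0],[0,0,-1]])
        for w in g:
            d=M.T@(np.array(w[:3])-p)/200;t=(y0-w[3])/45
            print(" ","%.3f %.3f %.3f %.3f"%(*d,t),"" if max(abs(d).max(),abs(t))<=1 else "TOO BIG")
        p=np.array(g[-1][:3],float);y0=g[-1][3];print(" --")
E
python3 - <<'E'
from h import *
c=camera("top");slats(c);bar(c)
plan([(300,-400,200,0)],[(350,-200,150,4.6)],[(455,-16,120,4.6)])
E
```

```text
0.015 [277. 145.] [657.9  -6.3 149.4  33.5  -7.6] 509
0.04 [277. 145.] [650.9  -4.4 145.9  32.8  -7.6] 509
0.015 [283. 212.] [454.5 -15.  150.5  31.3   4.8] 479
0.04 [283. 212.] [452.3 -12.9 147.   30.5   4.8] 479
0.015 [312. 217.] [ 447.5 -101.   149.5   33.2   -8.8] 556
0.04 [312. 217.] [445.4 -96.9 145.9  32.4  -8.8] 556
0.015 [346. 214.] [ 449.3 -197.6  112.9   31.6    2. ] 416
0.04 [346. 214.] [ 447.2 -191.2  110.2   30.9    2. ] 416
0.015 [154. 246.] [371.7 352.5  76.2  39.2 -11.3] 370
0.04 [154. 246.] [371.4 345.9  74.4  38.3 -11.3] 370
bar [269.  31.] [ 980.4   31.5 1649.9  286.8  -89.1] 25673
bar [265.  50.] [953.7  23.1 199.5  51.8 -89.9] 1021
bar [491. 154.] [ 624.3 -647.4  186.2  133.7   -5.8] 1615
bar [249. 217.] [448.5  82.6 260.8  26.6   3.3] 877
at [ 210.  -588.4  222.1] 19.6 t 0.2 w 87.1 F [-0.1 -0.1 -0.2]
  0.741 -0.736 0.110 0.437 
 --
  0.250 -1.000 0.250 -0.102 
 --
  0.597 -0.875 0.150 0.000 
 --
```

Emit:
{"name": "send_rows", "arguments": {"series": "0.74 -0.735 0.11 0.435 0.2; 0.74 -0.735 0.11 0.435 0.2; 0.74 -0.735 0.11 0.435 0.2; 0.74 -0.735 0.11 0.435 0.2; 0.74 -0.735 0.11 0.435 0.2; 0.74 -0.735 0.11 0.435 0.2; 0.74 -0.735 0.11 0.435 0.2", "grip_force": 20}}

```text
t: 0.78
eef_pos: [0.3014, -0.3983, 0.2006]
tcp_rot: [3.142, 0.009, 0.0]
wrist_force: [-0.7, -1.3, 0.8]
width: 0.8
finger_force: 0.0
```

Emit:
{"name": "send_rows", "arguments": {"series": "0.25 -1 0.25 -0.1 0.2; 0.25 -1 0.25 -0.1 0.2; 0.25 -1 0.25 -0.1 0.2; 0.25 -1 0.25 -0.1 0.2; 0.25 -1 0.25 -0.1 0.2; 0.25 -1 0.25 -0.1 0.2; 0.25 -1 0.25 -0.1 0.2"}}

```text
t: 1.37
eef_pos: [0.3501, -0.1995, 0.1504]
tcp_rot: [3.139, 0.129, -0.001]
wrist_force: [-0.8, -0.5, 0.2]
width: 0.8
finger_force: 0.0
```

Emit:
{"name": "send_rows", "arguments": {"series": "0.6 -0.87 0.15 0 0.2; 0.6 -0.87 0.15 0 0.2; 0.6 -0.87 0.15 0 0.2; 0.6 -0.87 0.15 0 0.2; 0.6 -0.87 0.15 0 0.2; 0.6 -0.87 0.15 0 0.2; 0.6 -0.87 0.15 0 0.2; 0.6 -0.87 0.15 0 0.2"}}

```text
t: 2.03
eef_pos: [0.4558, -0.0195, 0.1205]
tcp_rot: [3.139, 0.122, -0.001]
wrist_force: [-0.7, -1.6, 0.3]
width: 0.802
finger_force: 0.0
```

```bash
python3 - <<'E'
from h import *
plan([(457,-15,5,4.8)],[(457,-15,120,4.8)],[(415,-190,120,2)],[(369,-355,90,0)])
E
```

```text
at [455.8 -19.5 120.5] 4.5 t 2.0333 w 69.8 F [-0.7 -1.6  0.3]
  0.008 -0.022 0.577 -0.008 
 --
  0.000 0.000 -0.575 0.000 
 --
  -0.282 0.854 0.000 0.062 
 --
  -0.259 0.816 0.150 0.044 
 --
```

Emit:
{"name": "send_rows", "arguments": {"series": "0.01 -0.02 0.4 0 0.2; 0.01 -0.02 0.577 0 0.2; 0.01 -0.02 0.577 0 0.2; 0.01 -0.02 0.577 0 0.2; 0.01 -0.02 0.577 0 0.2; 0.01 -0.02 0.577 0 0.8; 0.01 -0.02 0.577 0 0.8; 0.01 -0.02 0.577 0 0.8; 0.01 -0.02 0.577 0 0.8; 0.01 -0.02 0.577 0 0.8; 0.01 -0.02 0.577 0 0.8; 0.01 -0.02 0.577 0 0.8", "grip_force": 20}}

```text
t: 3.03
eef_pos: [0.4574, -0.0134, 0.0053]
tcp_rot: [3.139, 0.125, 0.0]
wrist_force: [0.6, -0.2, 2.1]
width: 0.366
finger_force: 20.0
```

Emit:
{"name": "send_rows", "arguments": {"series": "0 0 -0.3 0 0.8; 0 0 -0.575 0 0.8; 0 0 -0.575 0 0.8; 0 0 -0.575 0 0.8; 0 0 -0.575 0 0.8"}}

```text
t: 3.45
eef_pos: [0.4585, -0.0134, 0.1219]
tcp_rot: [3.138, 0.125, 0.006]
wrist_force: [0.7, -0.0, -1.2]
width: 0.362
finger_force: 20.0
```

```bash
python3 - <<'E'
from h import *
c=camera("scene")
f=512/800
print("box rim scene",unproj(c,np.array([[83,308],[150,290],[192,345],[121,392]])*f,.06).round(3))
print("tray rim scene",unproj(c,np.array([[76,423],[153,392],[199,483],[107,526]])*f,.035).round(3))
plan([(415,-190,120,2)],[(369,-355,90,0)])
E
```

```text
box rim scene [[ 0.282 -0.394]
 [ 0.301 -0.287]
 [ 0.461 -0.27 ]
 [ 0.491 -0.389]]
tray rim scene [[ 0.488 -0.462]
 [ 0.494 -0.35 ]
 [ 0.675 -0.346]
 [ 0.669 -0.467]]
at [457.4 -13.5 120.3] 4.6 t 3.5 w 31.9 F [-0.  -0.5 -1.6]
  -0.281 0.863 0.002 0.057 
 --
  -0.259 0.816 0.150 0.044 
 --
```

```bash
cat > ov.py <<'E'
from h import *
def rim(c,im,k,x,y,yaw,L,W,z,col):
    a=np.radians(yaw);M=np.array([[np.cos(a),-np.sin(a)],[np.sin(a),np.cos(a)]])
    q=np.array([[L,W],[-L,W],[-L,-W],[L,-W]])/2@M.T+[x,y]
    P=proj(c,np.c_[q,np.full(4,z)])
    cv2.polylines(im,[np.round((P-k[:2]+.5)*k[2]*8).astype(int)],True,col,1,cv2.LINE_AA,3)
E
python3 - <<'E'
from ov import *
out=[]
for n,(x0,y0) in(("top",(365,125)),("scene",(40,175))):
    c=camera(n);w,hh=(90,160) if n=="top" else (90,165)
    k=4;im=cv2.resize(c["image"][y0:y0+150,x0:x0+100],None,fx=k,fy=k,interpolation=cv2.INTER_CUBIC)
    for L,W in((.18,.12),): 
        rim(c,im,(x0,y0,k),.372,-.336,2,L,W,.06,(0,0,255))
        rim(c,im,(x0,y0,k),.575,-.408,0,L,W,.035,(0,255,0))
    out.append(im)
cv2.imwrite("pics/b.png",np.hstack(out))
E
```

```text
(no output)
```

View pics/b.png

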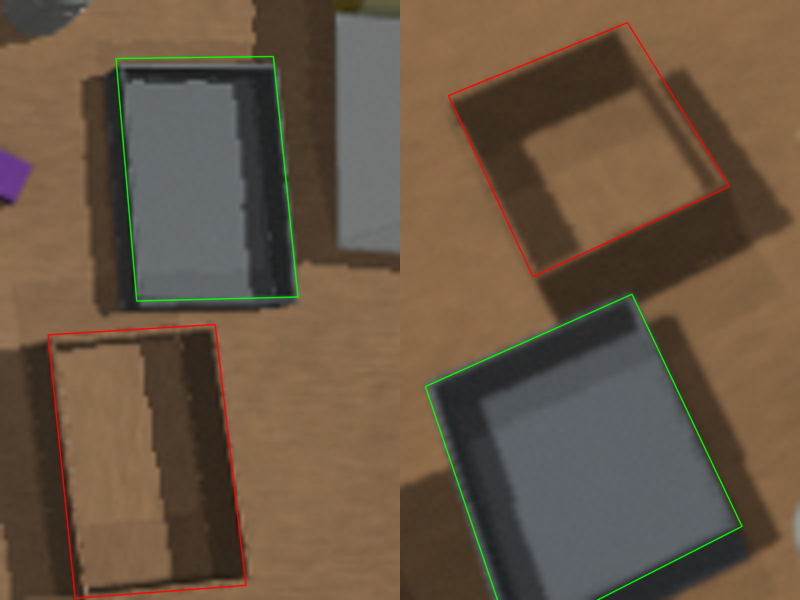

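The overlay shows the box at (0.372, −0.336), yaw 2°, which fits in both views. The tray is about 6 mm nearer the robot than drawn, at roughly (0.570, −0.408).

```bash
python3 - <<'E'
from h import *
plan([(415,-190,120,2)],[(373,-356,100,2),(373,-356,12,2)],[(373,-356,120,2)],[(450,-197.6,100,2),(450,-197.6,5,2)],[(450,-197.6,120,2)],[(373,-317,90,2),(373,-317,24,2)],[(373,-317,120,2)])
E
```

```text
at [456.4 -13.3 119. ] 4.6 t 3.6 w 32.0 F [-0.4  0.3 -0.5]
  -0.277 0.864 -0.005 0.057 
 --
  -0.239 0.822 0.100 0.000 
  -0.239 0.822 0.540 0.000 
 --
  0.000 0.000 -0.540 0.000 
 --
  0.412 -0.778 0.100 0.000 
  0.412 -0.778 0.575 0.000 
 --
  0.000 0.000 -0.575 0.000 
 --
  -0.406 0.583 0.150 0.000 
  -0.406 0.583 0.480 0.000 
 --
  0.000 0.000 -0.480 0.000 
 --
```

Emit:
{"name": "send_rows", "arguments": {"series": "-0.277 0.864 0 0.057 0.8; -0.277 0.864 0 0.057 0.8; -0.277 0.864 0 0.057 0.8; -0.277 0.864 0 0.057 0.8; -0.277 0.864 0 0.057 0.8; -0.277 0.864 0 0.057 0.8; -0.277 0.864 0 0.057 0.8"}}

```text
t: 4.18
eef_pos: [0.4149, -0.1902, 0.1188]
tcp_rot: [-3.14, -0.052, 0.003]
wrist_force: [-0.3, -0.1, -0.7]
width: 0.361
finger_force: 20.0
```

Emit:
{"name": "send_rows", "arguments": {"series": "-0.24 0.807 0.05 0 0.8; -0.24 0.807 0.1 0 0.8; -0.24 0.807 0.1 0 0.8; -0.24 0.807 0.1 0 0.8; -0.24 0.807 0.1 0 0.8; -0.24 0.807 0.1 0 0.8; -0.24 0.807 0.3 0 0.8; -0.24 0.807 0.54 0 0.8; -0.24 0.807 0.54 0 0.8; -0.24 0.807 0.54 0 0.8; -0.24 0.807 0.54 0 0.55; -0.24 0.807 0.54 0 0.55"}}

```text
t: 5.18
eef_pos: [0.3745, -0.3519, 0.013]
tcp_rot: [-3.141, -0.058, -0.001]
wrist_force: [-1.1, -0.1, 0.3]
width: 0.423
finger_force: 0.0
```

Emit:
{"name": "send_rows", "arguments": {"series": "0 0 0 0 0.55; 0 0 0 0 0.55; 0 0 -0.2 0 0.55; 0 0 -0.54 0 0.55; 0 0 -0.54 0 0.2; 0 0 -0.54 0 0.2; 0 0 -0.54 0 0.2"}}

```text
t: 5.77
eef_pos: [0.3744, -0.3536, 0.1223]
tcp_rot: [3.138, 0.055, 0.004]
wrist_force: [-0.9, 0.7, -0.6]
width: 0.599
finger_force: 0.0
```

```bash
python3 - <<'E'
from h import *
c=camera("top");slats(c)
plan([(450,-197.6,100,2),(450,-197.6,5,2)],[(450,-197.6,120,2)],[(373,-319,90,2),(373,-319,24,2)],[(373,-319,120,2)])
E
```

```text
0.015 [279. 110.] [772.3 -13.  106.7  66.9  85.8] 278
0.04 [279. 110.] [762.5 -11.  104.2  65.3  85.8] 278
0.015 [277. 144.] [ 6.623e+02 -1.730e+01  1.590e+02  6.760e+01 -6.000e-01] 551
0.04 [277. 144.] [ 6.551e+02 -1.510e+01  1.553e+02  6.600e+01 -6.000e-01] 551
0.015 [314. 208.] [ 469.2 -123.3  132.8   72.7  -10.2] 516
0.04 [314. 208.] [ 466.6 -118.7  129.7   71.   -10.2] 516
0.015 [346. 213.] [ 453.1 -209.2  108.7   55.1    1.9] 422
0.04 [346. 213.] [ 450.8 -202.6  106.1   53.8    1.9] 422
0.015 [154. 246.] [371.7 352.3  76.1  39.6 -10.9] 376
0.04 [154. 246.] [371.4 345.8  74.3  38.7 -10.9] 376
at [ 373.5 -353.   120.6] 2.0 t 5.8167 w 56.1 F [-0.3  0.8 -0.6]
  0.409 -0.763 0.103 -0.000 
  0.409 -0.763 0.578 -0.000 
 --
  0.000 0.000 -0.575 0.000 
 --
  -0.406 0.593 0.150 0.000 
  -0.406 0.593 0.480 0.000 
 --
  0.000 0.000 -0.480 0.000 
 --
```

Emit:
{"name": "send_rows", "arguments": {"series": "0.409 -0.763 0.1 0 0.2; 0.409 -0.763 0.1 0 0.2; 0.409 -0.763 0.1 0 0.2; 0.409 -0.763 0.1 0 0.2; 0.409 -0.763 0.1 0 0.2; 0.409 -0.763 0.1 0 0.2; 0.409 -0.763 0.35 0 0.2; 0.409 -0.763 0.577 0 0.2; 0.409 -0.763 0.577 0 0.2; 0.409 -0.763 0.577 0 0.2; 0.409 -0.763 0.577 0 0.8; 0.409 -0.763 0.577 0 0.8"}}

```text
t: 6.82
eef_pos: [0.4494, -0.1982, 0.0048]
tcp_rot: [-3.141, -0.053, 0.001]
wrist_force: [0.7, -0.7, -0.3]
width: 0.721
finger_force: 0.0
```

Emit:
{"name": "send_rows", "arguments": {"series": "0 0 0 0 0.8; 0 0 0 0 0.8; 0 0 0 0 0.8; 0 0 0 0 0.8; 0 0 0 0 0.8; 0 0 -0.3 0 0.8; 0 0 -0.575 0 0.8; 0 0 -0.575 0 0.8; 0 0 -0.575 0 0.8"}}

```text
t: 7.57
eef_pos: [0.4533, -0.1986, 0.1263]
tcp_rot: [3.136, 0.055, 0.013]
wrist_force: [0.3, -0.0, -0.8]
width: 0.362
finger_force: 20.0
```

Emit:
{"name": "send_rows", "arguments": {"series": "-0.406 0.593 0.15 0 0.8; -0.406 0.593 0.15 0 0.8; -0.406 0.593 0.15 0 0.8; -0.406 0.593 0.15 0 0.8; -0.406 0.593 0.15 0 0.8; -0.406 0.593 0.15 0 0.8; -0.406 0.593 0.48 0 0.8; -0.406 0.593 0.48 0 0.8; -0.406 0.593 0.48 0 0.8; -0.406 0.593 0.48 0 0.8; -0.406 0.593 0.48 0 0.55; -0.406 0.593 0.48 0 0.55"}}

```text
t: 8.57
eef_pos: [0.3738, -0.3188, 0.0249]
tcp_rot: [3.14, 0.056, 0.002]
wrist_force: [-0.2, 0.3, 0.3]
width: 0.421
finger_force: 0.0
```

Emit:
{"name": "send_rows", "arguments": {"series": "0 0 0 0 0.55; 0 0 0 0 0.55; 0 0 -0.2 0 0.55; 0 0 -0.6 0 0.2; 0 0 -0.6 0 0.2; 0 0 -0.6 0 0.2"}}

```text
t: 9.07
eef_pos: [0.3761, -0.3211, 0.1517]
tcp_rot: [3.133, 0.055, 0.013]
wrist_force: [1.8, -1.2, 0.2]
width: 0.596
finger_force: 0.0
```

```bash
python3 - <<'E'
from h import *
plan([(373,-140,160,0)],[(373,40,180,0)],[(372,200,200,-11)],[(372,346,170,-11)],[(372,346,30,-11)],[(372,346,170,-11)])
cv2.imwrite("pics/d.png",cv2.resize(camera("top")["image"],(800,600),interpolation=cv2.INTER_CUBIC))
E
```

```text
at [ 376.1 -321.1  151.7] 2.0 t 9.0667 w 51.9 F [ 1.8 -1.2  0.2]
  0.016 -0.906 -0.042 0.045 
 --
  0.000 -0.900 -0.100 0.000 
 --
  -0.005 -0.800 -0.100 0.244 
 --
  -0.139 -0.717 0.150 0.000 
 --
  0.000 0.000 0.700 0.000 
 --
  0.000 0.000 -0.700 0.000 
 --
```

View pics/d.png

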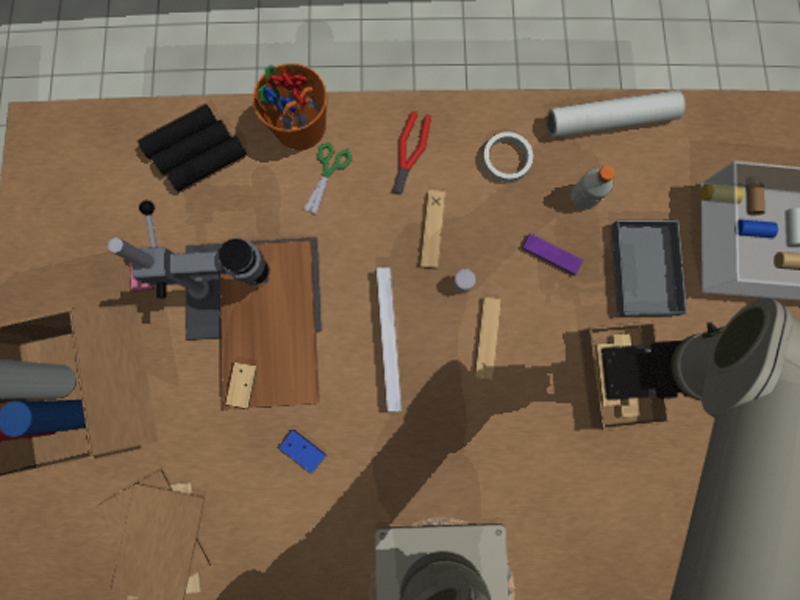

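The top view shows both spoiled slats inside the scrap box at (625,375). The other slats, offcut, bar and jar haven't moved. Next is the offcut at (241,385).

Emit:
{"name": "send_rows", "arguments": {"series": "0.016 -0.906 -0.042 0.045 0.2; 0.016 -0.906 -0.042 0.045 0.2; 0.016 -0.906 -0.042 0.045 0.2; 0.016 -0.906 -0.042 0.045 0.2; 0.016 -0.906 -0.042 0.045 0.2; 0.016 -0.906 -0.042 0.045 0.2; 0.016 -0.906 -0.042 0.045 0.2"}}

```text
t: 9.7
eef_pos: [0.3695, -0.1375, 0.152]
tcp_rot: [3.141, 0.002, -0.0]
wrist_force: [0.0, -0.4, -0.1]
width: 0.806
finger_force: 0.0
```

Emit:
{"name": "send_rows", "arguments": {"series": "0 -0.9 -0.1 0 0.2; 0 -0.9 -0.1 0 0.2; 0 -0.9 -0.1 0 0.2; 0 -0.9 -0.1 0 0.2; 0 -0.9 -0.1 0 0.2; 0 -0.9 -0.1 0 0.2; 0 -0.9 -0.1 0 0.2"}}

```text
t: 10.28
eef_pos: [0.3701, 0.0415, 0.172]
tcp_rot: [-3.142, 0.001, 0.0]
wrist_force: [0.1, -1.2, -0.3]
width: 0.798
finger_force: 0.0
```

Emit:
{"name": "send_rows", "arguments": {"series": "-0.005 -0.8 -0.1 0.244 0.2; -0.005 -0.8 -0.1 0.244 0.2; -0.005 -0.8 -0.1 0.244 0.2; -0.005 -0.8 -0.1 0.244 0.2; -0.005 -0.8 -0.1 0.244 0.2; -0.005 -0.8 -0.1 0.244 0.2; -0.005 -0.8 -0.1 0.244 0.2; -0.005 -0.8 -0.1 0.244 0.2"}}

```text
t: 10.95
eef_pos: [0.3695, 0.1999, 0.1916]
tcp_rot: [3.126, -0.307, -0.002]
wrist_force: [-1.5, 0.3, 0.0]
width: 0.796
finger_force: 0.0
```

Emit:
{"name": "send_rows", "arguments": {"series": "-0.139 -0.717 0.15 0 0.2; -0.139 -0.717 0.15 0 0.2; -0.139 -0.717 0.15 0 0.2; -0.139 -0.717 0.15 0 0.2; -0.139 -0.717 0.15 0 0.2; -0.139 -0.717 0.15 0 0.2; -0.139 -0.717 0.15 0 0.2; -0.139 -0.717 0.15 0 0.2; -0.139 -0.717 0.15 0 0.2"}}

```text
t: 11.7
eef_pos: [0.3707, 0.3192, 0.1623]
tcp_rot: [3.124, -0.307, -0.02]
wrist_force: [0.2, -1.0, -0.6]
width: 0.801
finger_force: 0.0
```

```bash
python3 - <<'E'
from h import *
plan([(372,346,30,-11)],[(372,346,170,-11)],[(372,200,200,0)],[(373,20,180,0)],[(373,-160,170,0)],[(372,-336,140,0)],[(372,-336,44,0)])
print(r.read_state()["joint_positions"].round(2))
c=camera("scene")
cv2.imwrite("pics/e.png",cv2.resize(c["image"],(800,600),interpolation=cv2.INTER_CUBIC))
E
```

```text
at [370.7 319.2 162.3] -11.2 t 11.7 w 69.6 F [ 0.2 -1.  -0.6]
  -0.020 -0.133 0.662 -0.005 
 --
  0.000 0.000 -0.700 0.000 
 --
  0.139 0.717 -0.150 -0.244 
 --
  0.005 0.900 0.100 0.000 
 --
  0.000 0.900 0.050 0.000 
 --
  -0.005 0.880 0.150 0.000 
 --
  0.000 0.000 0.480 0.000 
 --
[-0.5   0.11 -0.32  1.87  0.03  1.18 -2.59]
```

View pics/e.png

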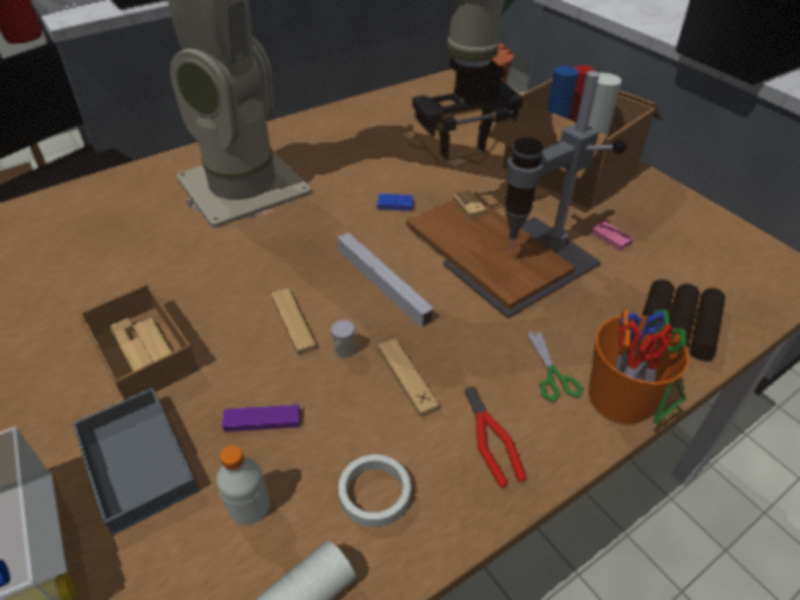

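The arm stalled because joint 7 is at its limit (−2.59). The offcut will square itself in the fingers at yaw −3°, which is within range.

Emit:
{"name": "send_rows", "arguments": {"series": "0 0 -0.05 -0.18 0.2; 0 0 -0.05 -0.18 0.2; 0 0 -0.05 -0.18 0.2; 0 0 -0.05 -0.18 0.2"}}

```text
t: 12.08
eef_pos: [0.3704, 0.3198, 0.1726]
tcp_rot: [3.139, -0.088, -0.02]
wrist_force: [0.5, -0.1, 0.5]
width: 0.799
finger_force: 0.0
```

```bash
python3 - <<'E'
from h import *
plan([(372,346,150,-3)],[(372,346,31,-3)],[(372,346,170,-3)],[(372,200,200,0)])
E
```

```text
at [370.4 319.8 172.6] -3.2 t 12.0833 w 69.5 F [ 0.5 -0.1  0.5]
  0.001 -0.131 0.113 -0.005 
 --
  0.000 0.000 0.595 0.000 
 --
  0.000 0.000 -0.695 0.000 
 --
  0.038 0.729 -0.150 -0.067 
 --
```

Emit:
{"name": "send_rows", "arguments": {"series": "0 -0.131 0.113 0 0.2; 0 -0.131 0.113 0 0.2; 0 -0.131 0.113 0 0.2; 0 -0.131 0.113 0 0.2; 0 -0.131 0.113 0 0.2"}}

```text
t: 12.5
eef_pos: [0.3714, 0.3463, 0.1507]
tcp_rot: [3.14, -0.084, -0.019]
wrist_force: [-0.4, -0.5, 0.2]
width: 0.799
finger_force: 0.0
```

Emit:
{"name": "send_rows", "arguments": {"series": "0 0 0.3 0 0.2; 0 0 0.5 0 0.2; 0 0 0.595 0 0.2; 0 0 0.595 0 0.2; 0 0 0.595 0 0.2; 0 0 0.595 0 0.8; 0 0 0.595 0 0.8; 0 0 0.595 0 0.8; 0 0 0.595 0 0.8; 0 0 0.595 0 0.8; 0 0 0.595 0 0.8; 0 0 0.595 0 0.8"}}

```text
t: 13.5
eef_pos: [0.3695, 0.3473, 0.0319]
tcp_rot: [3.14, -0.08, -0.019]
wrist_force: [-1.0, -1.5, 5.5]
width: 0.471
finger_force: 18.9
```

Emit:
{"name": "send_rows", "arguments": {"series": "0 0 -0.3 0 0.8; 0 0 -0.695 0 0.8; 0 0 -0.695 0 0.8; 0 0 -0.695 0 0.8; 0 0 -0.695 0 0.8; 0 0 -0.695 0 0.8"}}

```text
t: 14.0
eef_pos: [0.3712, 0.3474, 0.1707]
tcp_rot: [-3.14, 0.08, 0.018]
wrist_force: [0.4, -0.7, -0.9]
width: 0.471
finger_force: 18.9
```

```bash
python3 - <<'E'
from h import *
plan([(372,200,200,0)],[(373,20,180,0)],[(373,-160,170,0)],[(372,-336,140,0)],[(372,-336,48,0)])
R=Ro.from_rotvec(r.read_state()["tcp_rot"]).as_matrix();print(R.round(3))
E
```

```text
at [371.2 347.4 170.7] -2.9 t 14.0 w 41.0 F [ 0.4 -0.7 -0.9]
  0.041 0.736 -0.146 -0.065 
 --
  0.005 0.900 0.100 0.000 
 --
  0.000 0.900 0.050 0.000 
 --
  -0.005 0.880 0.150 0.000 
 --
  0.000 0.000 0.460 0.000 
 --
[[ 0.999 -0.051 -0.012]
 [-0.051 -0.999  0.   ]
 [-0.012  0.    -1.   ]]
```

```bash
python3 - <<'E'
s=open('h.py').read()
s=s.replace("a=np.radians(y0);M=np.array([[np.cos(a),np.sin(a),0],[np.sin(a),-np.cos(a),0],[0,0,-1]])","M=R")
s=s.replace("p=np.array(g[-1][:3],float);y0=","p=np.array(g[-1][:3],float);R=R@Ro.from_euler('z',y0-g[-1][3],degrees=True).as_matrix();y0=")
open('h.py','w').write(s)
from h import *
plan([(372,200,200,0)],[(373,20,180,0)],[(373,-160,170,0)],[(372,-336,140,0)],[(372,-336,48,0)])
E
```

```text
at [371.2 347.4 170.7] -2.9 t 14.0 w 41.0 F [ 0.4 -0.7 -0.9]
  0.040 0.736 -0.147 -0.065 
 --
  0.006 0.900 0.100 0.000 
 --
  0.001 0.900 0.050 0.000 
 --
  -0.003 0.880 0.150 0.000 
 --
  0.005 0.000 0.460 0.000 
 --
```

Emit:
{"name": "send_rows", "arguments": {"series": "0.04 0.736 -0.147 -0.065 0.8; 0.04 0.736 -0.147 -0.065 0.8; 0.04 0.736 -0.147 -0.065 0.8; 0.04 0.736 -0.147 -0.065 0.8; 0.04 0.736 -0.147 -0.065 0.8; 0.04 0.736 -0.147 -0.065 0.8"}}

```text
t: 14.5
eef_pos: [0.3716, 0.1983, 0.1986]
tcp_rot: [3.14, -0.004, -0.022]
wrist_force: [-0.5, -0.5, 0.3]
width: 0.474
finger_force: 18.9
```

Emit:
{"name": "send_rows", "arguments": {"series": "0.006 0.9 0.1 0 0.8; 0.006 0.9 0.1 0 0.8; 0.006 0.9 0.1 0 0.8; 0.006 0.9 0.1 0 0.8; 0.006 0.9 0.1 0 0.8; 0.006 0.9 0.1 0 0.8"}}

```text
t: 15.0
eef_pos: [0.372, 0.0173, 0.1782]
tcp_rot: [3.14, -0.006, -0.024]
wrist_force: [-0.1, 1.2, 0.1]
width: 0.473
finger_force: 18.9
```

Emit:
{"name": "send_rows", "arguments": {"series": "0 0.9 0.05 0 0.8; 0 0.9 0.05 0 0.8; 0 0.9 0.05 0 0.8; 0 0.9 0.05 0 0.8; 0 0.9 0.05 0 0.8; 0 0.9 0.05 0 0.8"}}

```text
t: 15.5
eef_pos: [0.3727, -0.162, 0.1688]
tcp_rot: [3.141, -0.005, -0.023]
wrist_force: [0.4, 0.8, -1.2]
width: 0.476
finger_force: 18.9
```

Emit:
{"name": "send_rows", "arguments": {"series": "0 0.88 0.15 0 0.8; 0 0.88 0.15 0 0.8; 0 0.88 0.15 0 0.8; 0 0.88 0.15 0 0.8; 0 0.88 0.15 0 0.8; 0 0.88 0.15 0 0.8; 0 0.88 0.15 0 0.8"}}

```text
t: 16.08
eef_pos: [0.3733, -0.3345, 0.1387]
tcp_rot: [-3.141, -0.002, 0.024]
wrist_force: [-0.5, 0.8, -0.7]
width: 0.475
finger_force: 18.9
```

Emit:
{"name": "send_rows", "arguments": {"series": "0.005 0 0.3 0 0.8; 0.005 0 0.5 0 0.8; 0.005 0 0.5 0 0.8; 0.005 0 0.5 0 0.8; 0.005 0 0.5 0 0.45; 0.005 0 0.5 0 0.45; 0.005 0 0.5 0 0.45; 0.005 0 0.5 0 0.45; 0.005 0 0.3 0 0.45; 0.005 0 0 0 0.2; 0.005 0 0 0 0.2; 0.005 0 0 0 0.2"}}

```text
t: 17.08
eef_pos: [0.3759, -0.338, 0.1456]
tcp_rot: [3.137, -0.0, -0.007]
wrist_force: [-0.1, 0.2, 0.3]
width: 0.695
finger_force: 0.0
```

```bash
python3 - <<'E'
from h import *
R=Ro.from_rotvec(r.read_state()["tcp_rot"]).as_matrix();print(R.round(3))
c=camera("top");slats(c);bar(c)
plan([(400,-180,140,-8.8)],[(447.5,-101,100,-8.8),(447.5,-101,5,-8.8)],[(447.5,-101,130,-8.8)],[(500,-270,110,0)],[(570,-408,100,0),(570,-408,13,0)],[(570,-408,120,0)])
E
```

```text
[[ 1.    -0.    -0.004]
 [-0.    -1.    -0.004]
 [-0.004  0.004 -1.   ]]
0.015 [281. 129.] [701.   -4.2 214.3 139.5 -33.9] 1025
0.04 [281. 129.] [693.   -2.4 209.3 136.2 -33.9] 1025
0.015 [187. 119.] [736.9 261.5  94.7  83.4  81.6] 259
0.04 [187. 119.] [728.  257.1  92.4  81.4  81.6] 259
0.015 [211. 133.] [700.3 186.  110.4  57.3 -11. ] 230
0.04 [211. 133.] [692.3 183.3 107.8  55.9 -11. ] 230
0.015 [321. 205.] [ 488.1 -137.1  182.3  101.2  -49.6] 784
0.04 [321. 205.] [ 485.1 -132.1  178.    98.8  -49.6] 784
0.015 [222. 199.] [499.7 156.8  93.5  33.2 -66.3] 172
0.04 [222. 199.] [496.4 154.8  91.3  32.4 -66.3] 172
0.015 [296. 205.] [476.4 -57.6  62.1  49.6   1.9] 190
0.04 [296. 205.] [473.7 -54.6  60.7  48.4   1.9] 190
0.015 [211. 226.] [417.4 194.  111.   64.6 -20.7] 313
0.04 [211. 226.] [416.  191.2 108.3  63.1 -20.7] 313
bar [269.  33.] [ 987.6   25.1 1649.5  328.4  -86.4] 28249
bar [491. 154.] [ 624.5 -647.4  187.7  133.7   -5.8] 1664
bar [249. 217.] [448.5  82.6 260.8  26.7   3.3] 885
bar [498. 323.] [ 203.5 -633.   501.8  103.1  -14.5] 3296
bar [290. 351.] [ 58.   -2.9 232.2 123.5  89.8] 1903
at [ 375.  -337.2  143.2] 0.0 t 17.1333 w 63.9 F [-0.3  0.5 -0.4]
  0.125 -0.786 0.013 0.196 
 --
  0.176 -0.427 0.197 0.000 
  0.179 -0.429 0.672 0.000 
 --
  -0.004 0.002 -0.625 0.000 
 --
  0.389 0.795 0.101 -0.196 
 --
  0.350 0.690 0.049 0.000 
  0.353 0.689 0.484 0.000 
 --
  -0.004 0.001 -0.535 0.000 
 --
```

```bash
sed -i 's/m=(h\[...,2\]>142)/m=(h[...,2]>1.27*np.median(h[80:300,150:420,2]))/' h.py; python3 - <<'E'
from h import *
c=camera("top");print(np.median(cv2.cvtColor(c["image"],cv2.COLOR_BGR2HSV)[80:300,150:420,2]));slats(c)
cv2.imwrite("pics/f.png",cv2.resize(c["image"][110:310,180:440],None,fx=3,fy=3,interpolation=cv2.INTER_CUBIC))
E
```

```text
131.0
0.015 [279. 139.] [658.1  -6.6 143.4  27.6  -7.3] 188
0.04 [279. 139.] [651.1  -4.8 140.   26.9  -7.3] 188
0.015 [313. 211.] [ 457.2 -102.3  124.    28.3   -8.9] 393
0.04 [313. 211.] [454.8 -98.2 121.1  27.7  -8.9] 393
```

View pics/f.png

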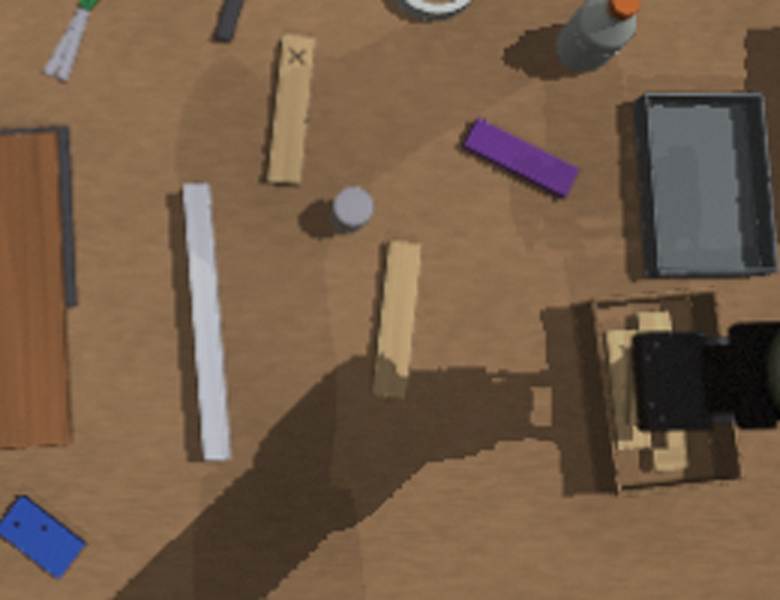

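The crop shows slat_1 at crop (397,320) and the marked slat at (290,110), both unmoved; only the arm's shadow differs. The purple look-alike is also untouched. Now slat_1 goes to the tray.

Emit:
{"name": "send_rows", "arguments": {"series": "0.125 -0.786 0.013 0.196 0.2; 0.125 -0.786 0.013 0.196 0.2; 0.125 -0.786 0.013 0.196 0.2; 0.125 -0.786 0.013 0.196 0.2; 0.125 -0.786 0.013 0.196 0.2; 0.125 -0.786 0.013 0.196 0.2; 0.125 -0.786 0.013 0.196 0.2"}}

```text
t: 17.77
eef_pos: [0.3979, -0.1792, 0.1365]
tcp_rot: [3.131, -0.241, -0.021]
wrist_force: [0.8, -0.2, -0.1]
width: 0.8
finger_force: 0.0
```

Emit:
{"name": "send_rows", "arguments": {"series": "0.176 -0.43 0.197 0 0.2; 0.176 -0.43 0.197 0 0.2; 0.176 -0.43 0.197 0 0.2; 0.176 -0.43 0.197 0 0.2; 0.179 -0.43 0.5 0 0.2; 0.179 -0.43 0.67 0 0.2; 0.179 -0.43 0.67 0 0.2; 0.179 -0.43 0.67 0 0.2; 0.179 -0.43 0.67 0 0.8; 0.179 -0.43 0.67 0 0.8; 0.179 -0.43 0.67 0 0.8; 0.179 -0.43 0.67 0 0.8"}}

```text
t: 18.77
eef_pos: [0.4451, -0.1004, 0.0025]
tcp_rot: [3.13, -0.243, -0.02]
wrist_force: [-0.1, -0.6, 0.7]
width: 0.581
finger_force: 0.0
```

Emit:
{"name": "send_rows", "arguments": {"series": "0 0 0 0 0.8; 0 0 0 0 0.8; 0 0 0 0 0.8; 0 0 -0.3 0 0.8; 0 0 -0.625 0 0.8; 0 0 -0.625 0 0.8; 0 0 -0.625 0 0.8; 0 0 -0.625 0 0.8"}}

```text
t: 19.43
eef_pos: [0.4483, -0.0995, 0.1296]
tcp_rot: [3.132, -0.241, -0.012]
wrist_force: [-0.2, -0.0, -1.1]
width: 0.361
finger_force: 20.0
```

```bash
python3 - <<'E'
from h import *
plan([(500,-270,130,0)],[(570,-408,100,0),(570,-408,12,0)],[(570,-408,140,0)])
E
```

```text
at [448.3 -99.5 129.6] -8.8 t 19.4333 w 31.4 F [-0.2 -0.  -1.1]
  0.386 0.803 -0.004 -0.196 
 --
  0.351 0.690 0.147 0.000 
  0.355 0.690 0.587 0.000 
 --
  -0.005 0.000 -0.640 0.000 
 --
```

Emit:
{"name": "send_rows", "arguments": {"series": "0.386 0.803 0 -0.196 0.8; 0.386 0.803 0 -0.196 0.8; 0.386 0.803 0 -0.196 0.8; 0.386 0.803 0 -0.196 0.8; 0.386 0.803 0 -0.196 0.8; 0.386 0.803 0 -0.196 0.8; 0.386 0.803 0 -0.196 0.8"}}

```text
t: 20.02
eef_pos: [0.4973, -0.2707, 0.1249]
tcp_rot: [3.141, -0.003, -0.025]
wrist_force: [0.6, -0.5, -0.2]
width: 0.367
finger_force: 20.0
```

Emit:
{"name": "send_rows", "arguments": {"series": "0.351 0.69 0.147 0 0.8; 0.351 0.69 0.147 0 0.8; 0.351 0.69 0.147 0 0.8; 0.351 0.69 0.147 0 0.8; 0.351 0.69 0.147 0 0.8; 0.351 0.69 0.147 0 0.8; 0.355 0.69 0.4 0 0.8; 0.355 0.69 0.585 0 0.8; 0.355 0.69 0.585 0 0.8; 0.355 0.69 0.585 0 0.8; 0.355 0.69 0.585 0 0.45; 0.355 0.69 0.585 0 0.45"}}

```text
t: 21.02
eef_pos: [0.5686, -0.407, 0.0102]
tcp_rot: [3.141, 0.002, -0.018]
wrist_force: [-0.4, 0.2, -0.3]
width: 0.444
finger_force: 0.0
```

Emit:
{"name": "send_rows", "arguments": {"series": "0 0 0 0 0.45; 0 0 0 0 0.45; 0 0 -0.3 0 0.45; 0 0 -0.64 0 0.2; 0 0 -0.64 0 0.2; 0 0 -0.64 0 0.2; 0 0 -0.64 0 0.2"}}

```text
t: 21.6
eef_pos: [0.5711, -0.4092, 0.1413]
tcp_rot: [3.138, -0.0, -0.011]
wrist_force: [-0.5, 0.5, -2.0]
width: 0.757
finger_force: 0.0
```

```bash
python3 - <<'E'
from h import *
c=camera("top");slats(c);bar(c)
plan([(600,-250,150,-7.5)],[(630,-110,130,-7.5)],[(630,-3,100,-7.5)])
# bit views
s=camera("scene");o=[]
for cc,(x0,y0,w,h) in((s,(300,110,75,75)),(c,(130,130,75,75))):
    o.append(cv2.resize(cc["image"][y0:y0+h,x0:x0+w],(400,400),interpolation=cv2.INTER_CUBIC))
cv2.imwrite("pics/g.png",np.hstack(o))
E
```

```text
0.015 [278. 146.] [656.   -6.7 144.2  26.1  -8.9] 257
0.04 [278. 146.] [649.   -4.8 140.8  25.5  -8.9] 257
0.015 [413. 174.] [ 571.  -407.3  142.8   28.8    0. ] 350
0.04 [413. 174.] [ 566.  -396.   139.5   28.1    0. ] 350
0.015 [397. 235.] [ 377.  -336.2  137.6   61.5    1.9] 613
0.04 [397. 235.] [ 376.6 -326.6  134.3   60.     1.9] 613
bar [269.  32.] [ 990.4   23.1 1652.9  328.3  -86.2] 28372
bar [496. 215.] [ 462.7 -675.8  342.   137.7  -33. ] 2819
bar [248. 206.] [476.5  84.2 204.7  26.6   3.1] 662
bar [432. 319.] [ 149.6 -416.7  454.2  196.7  -44.3] 9387
bar [361. 328.] [ 136.6 -217.8  190.5   24.1  -35.7] 573
bar [370. 334.] [ 117.6 -241.7  197.    27.6  -35.5] 628
bar [289. 347.] [ 80.7   0.6 221.4  83.5  87.9] 1541
at [ 570.1 -408.3  138.6] 0.0 t 21.65 w 66.6 F [ 0.3 -0.1 -1.1]
  0.149 -0.791 -0.060 0.167 
 --
  0.058 -0.714 0.097 0.000 
 --
  -0.068 -0.531 0.149 0.000 
 --
```

View pics/g.png

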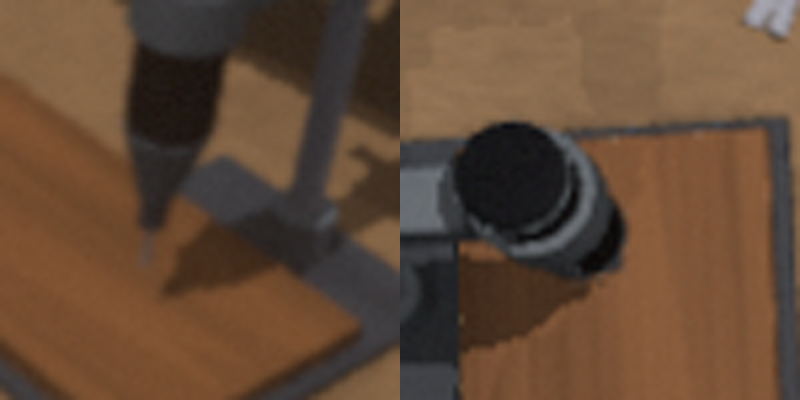

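```bash
python3 - <<'E'
from h import *
f=512/800
for n,seed in(("top",(280,340)),("scene",(470,250))):
    c=camera(n);h=cv2.cvtColor(c["image"],cv2.COLOR_BGR2HSV)
    m=((h[...,1]>127)&(h[...,0]<16)&(h[...,2]>60)).astype(np.uint8)
    m=cv2.morphologyEx(m,cv2.MORPH_OPEN,np.ones((3,3)))
    rc,a=blob(c,m,np.array(seed)*f,.025);print(n,rc,a)
    cx,cy,L,W,yaw=rc;t=np.radians(yaw);o=np.array([cx,cy])+np.array([[np.cos(t),-np.sin(t)],[np.sin(t),np.cos(t)]])@[70,-10]
    print("drill origin",o.round(1))
    if n=="scene": print("tip",unproj(c,[327.2,159.3],.057)*1000, "proj origin tip",proj(c,np.r_[o/1000,.057]))
E
```

```text
top [480.7 302.7 296.8 170.4   2.5] 5493
drill origin [551.1 295.8]
scene [484.1 300.7 308.5 184.3   2.7] 3689
drill origin [554.5 294. ]
tip [[552.97668475 300.40952556]] proj origin tip [[325.87519102 160.35920898]]
```

```bash
python3 - <<'E'
from h import *
plan([(600,-250,150,-7.6)],[(628.2,-80,130,-7.6)],[(628.2,-2.3,110,-7.6),(628.2,-2.3,4,-7.6)],[(628.2,-2.3,130,-7.6)])
E
```

```text
at [ 569.  -407.4  135.4] 0.0 t 21.8 w 69.0 F [ 0.3 -0.1 -0.6]
  0.154 -0.787 -0.075 0.169 
 --
  0.029 -0.861 0.099 0.000 
 --
  -0.050 -0.385 0.100 0.000 
  -0.042 -0.386 0.630 0.000 
 --
  -0.009 0.001 -0.630 0.000 
 --
```

Emit:
{"name": "send_rows", "arguments": {"series": "0.154 -0.787 -0.075 0.169 0.2; 0.154 -0.787 -0.075 0.169 0.2; 0.154 -0.787 -0.075 0.169 0.2; 0.154 -0.787 -0.075 0.169 0.2; 0.154 -0.787 -0.075 0.169 0.2; 0.154 -0.787 -0.075 0.169 0.2; 0.154 -0.787 -0.075 0.169 0.2"}}

```text
t: 22.38
eef_pos: [0.5999, -0.2508, 0.1505]
tcp_rot: [3.133, -0.208, -0.023]
wrist_force: [-0.2, -1.3, 0.3]
width: 0.797
finger_force: 0.0
```

Emit:
{"name": "send_rows", "arguments": {"series": "0.03 -0.86 0.1 0 0.2; 0.03 -0.86 0.1 0 0.2; 0.03 -0.86 0.1 0 0.2; 0.03 -0.86 0.1 0 0.2; 0.03 -0.86 0.1 0 0.2; 0.03 -0.86 0.1 0 0.2; 0.03 -0.86 0.1 0 0.2; 0.03 -0.86 0.1 0 0.2"}}

```text
t: 23.05
eef_pos: [0.6285, -0.084, 0.1308]
tcp_rot: [3.132, -0.214, -0.021]
wrist_force: [0.2, -1.0, 0.0]
width: 0.803
finger_force: 0.0
```

```bash
python3 - <<'E'
from h import *
c=camera("top");slats(c)
plan([(628.2,-2.3,110,-7.6),(628.2,-2.3,4,-7.6)])
E
```

```text
0.015 [413. 172.] [ 571.  -407.4  142.8   29.1    0. ] 455
0.04 [413. 172.] [ 566.  -396.1  139.5   28.5    0. ] 455
0.015 [397. 237.] [ 371.9 -336.3  147.8   61.6    1.9] 653
0.04 [397. 237.] [ 371.6 -326.7  144.3   60.2    1.9] 653
at [628.6 -83.9 131. ] -7.8 t 23.1 w 69.8 F [ 0.4 -0.8  0.8]
  -0.056 -0.404 0.104 -0.005 
  -0.049 -0.406 0.634 -0.005 
 --
```

Emit:
{"name": "send_rows", "arguments": {"series": "-0.056 -0.404 0.1 0 0.2; -0.056 -0.404 0.1 0 0.2; -0.056 -0.404 0.1 0 0.2; -0.056 -0.404 0.1 0 0.2; -0.05 -0.406 0.4 0 0.2; -0.05 -0.406 0.63 0 0.2; -0.05 -0.406 0.63 0 0.2; -0.05 -0.406 0.63 0 0.2; -0.05 -0.406 0.63 0 0.8; -0.05 -0.406 0.63 0 0.8; -0.05 -0.406 0.63 0 0.8; -0.05 -0.406 0.63 0 0.8"}}

```text
t: 24.1
eef_pos: [0.6285, -0.0001, 0.0056]
tcp_rot: [3.133, -0.21, -0.019]
wrist_force: [-0.3, 0.4, 0.3]
width: 0.578
finger_force: 0.0
```

Emit:
{"name": "send_rows", "arguments": {"series": "0 0 0 0 0.8; 0 0 0 0 0.8; 0 0 0 0 0.8; 0 0 0 0 0.8; 0 0 0 0 0.8"}}

```text
t: 24.52
eef_pos: [0.6283, 0.0008, 0.0052]
tcp_rot: [3.133, -0.208, -0.02]
wrist_force: [-0.6, -1.6, 2.3]
width: 0.367
finger_force: 20.0
```

```bash
python3 - <<'E'
from h import *
s=camera("scene")
plan([(628.2,-2.3,120,-7.6)])
o=s["image"][170:300,190:320]
cv2.imwrite("pics/i.png",cv2.resize(o,(598,598),interpolation=cv2.INTER_CUBIC))
E
```

```text
at [628.3   0.8   5.2] -7.6 t 24.5667 w 31.6 F [-0.5 -0.6  2.8]
  -0.005 0.017 -0.574 0.000 
 --
```

View pics/i.png

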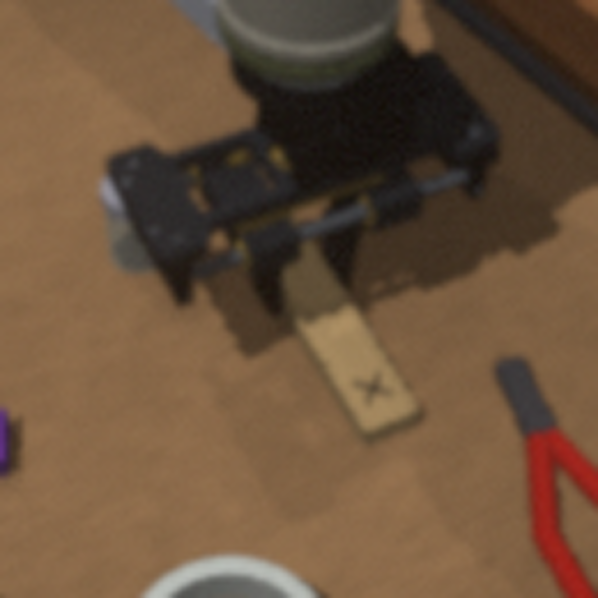

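```bash
python3 - <<'E'
from h import *
s=camera("scene");x=unproj(s,[270.9,254.2],.015)[0]*1000
st=r.read_state();R=Ro.from_rotvec(st["tcp_rot"]).as_matrix()
print(x,R.T@(np.r_[x,15]-st["eef_pos"]*1000))
plan([(628.3,0.8,140,-7.6)],[(480,20,150,-3)],[(400,160,150,0)],[(379,289.5,140,2.5)],[(379,289.5,38,2.5)],[(469,293.4,38,2.5)])
E
```

```text
[711.19920929  -9.47150089] [ 83.42595077  -0.78460276 -10.83561552]
at [628.3   0.8   5.2] -7.6 t 24.6167 w 31.8 F [-1.6 -0.8  3.4]
  -0.008 0.001 -0.674 0.000 
 --
  -0.748 0.003 -0.041 -0.102 
 --
  -0.436 -0.678 0.005 -0.067 
 --
  -0.104 -0.648 0.051 -0.056 
 --
  0.006 0.000 0.510 0.000 
 --
  0.450 0.000 -0.006 0.000 
 --
```

Emit:
{"name": "send_rows", "arguments": {"series": "-0.008 0 -0.3 0 0.8; -0.008 0 -0.67 0 0.8; -0.008 0 -0.67 0 0.8; -0.008 0 -0.67 0 0.8; -0.008 0 -0.67 0 0.8; -0.008 0 -0.67 0 0.8"}}

```text
t: 25.12
eef_pos: [0.6283, 0.0013, 0.1388]
tcp_rot: [3.134, -0.208, -0.019]
wrist_force: [0.5, 0.3, -1.5]
width: 0.363
finger_force: 20.0
```

Emit:
{"name": "send_rows", "arguments": {"series": "-0.748 0 -0.041 -0.1 0.8; -0.748 0 -0.041 -0.1 0.8; -0.748 0 -0.041 -0.1 0.8; -0.748 0 -0.041 -0.1 0.8; -0.748 0 -0.041 -0.1 0.8; -0.748 0 -0.041 -0.1 0.8"}}

```text
t: 25.62
eef_pos: [0.4785, 0.0213, 0.1478]
tcp_rot: [3.14, -0.083, -0.023]
wrist_force: [1.0, 0.9, 0.3]
width: 0.363
finger_force: 20.0
```

Emit:
{"name": "send_rows", "arguments": {"series": "-0.436 -0.678 0 -0.067 0.8; -0.436 -0.678 0 -0.067 0.8; -0.436 -0.678 0 -0.067 0.8; -0.436 -0.678 0 -0.067 0.8; -0.436 -0.678 0 -0.067 0.8; -0.436 -0.678 0 -0.067 0.8; -0.436 -0.678 0 -0.067 0.8"}}

```text
t: 26.2
eef_pos: [0.4009, 0.1606, 0.1492]
tcp_rot: [3.14, -0.002, -0.022]
wrist_force: [1.0, -0.9, -0.5]
width: 0.365
finger_force: 20.0
```

Emit:
{"name": "send_rows", "arguments": {"series": "-0.104 -0.648 0 -0.056 0.8; -0.104 -0.648 0 -0.056 0.8; -0.104 -0.648 0 -0.056 0.8; -0.104 -0.648 0 -0.056 0.8; -0.104 -0.648 0 -0.056 0.8; -0.104 -0.648 0 -0.056 0.8; -0.104 -0.648 0 -0.056 0.8; -0.104 -0.648 0 -0.056 0.8"}}

```text
t: 26.87
eef_pos: [0.3807, 0.2891, 0.15]
tcp_rot: [3.14, 0.062, -0.02]
wrist_force: [-0.6, 1.1, -0.1]
width: 0.369
finger_force: 20.0
```

```bash
python3 - <<'E'
from h import *
plan([(379,289.5,38,2.5)],[(468.5,293.4,38,2.5)],[(468.5,293.4,31,2.5)])
print(r.read_state()["joint_positions"].round(2))
E
```

```text
at [380.7 289.1 150. ] 2.3 t 26.8667 w 32.1 F [-0.6  1.1 -0.1]
  -0.001 -0.003 0.560 -0.005 
 --
  0.448 0.000 -0.006 0.000 
 --
  0.000 -0.000 0.035 0.000 
 --
[-0.76  0.07  0.02  1.92 -0.01  1.15 -2.26]
```

Emit:
{"name": "send_rows", "arguments": {"series": "0 0 0.2 0 0.8; 0 0 0.4 0 0.8; 0 0 0.56 0 0.8; 0 0 0.56 0 0.8; 0 0 0.56 0 0.8; 0 0 0.56 0 0.8"}}

```text
t: 27.37
eef_pos: [0.3797, 0.2909, 0.0402]
tcp_rot: [-3.14, -0.065, 0.017]
wrist_force: [0.3, -0.3, -0.8]
width: 0.369
finger_force: 20.0
```

Emit:
{"name": "send_rows", "arguments": {"series": "0.1 0 0 0 0.8; 0.2 0 0 0 0.8; 0.3 0 0 0 0.8; 0.4 0 0 0 0.8; 0.448 0 0 0 0.8; 0.448 0 0 0 0.8; 0.448 0 0 0 0.8"}}

```text
t: 27.95
eef_pos: [0.4682, 0.2947, 0.0383]
tcp_rot: [-3.14, -0.066, 0.018]
wrist_force: [-1.0, 0.6, 0.1]
width: 0.367
finger_force: 20.0
```

```bash
python3 - <<'E'
from h import *
plan([(468.5,293.4,31,2.5)])
s=camera("scene");o=s["image"][110:190,290:370]
cv2.imwrite("pics/j.png",cv2.resize(o,(600,600),interpolation=cv2.INTER_CUBIC))
E
```

```text
at [468.2 294.7  38.3] 2.4 t 27.95 w 31.9 F [-1.   0.6  0.1]
  0.002 0.007 0.037 -0.002 
 --
```

View pics/j.png

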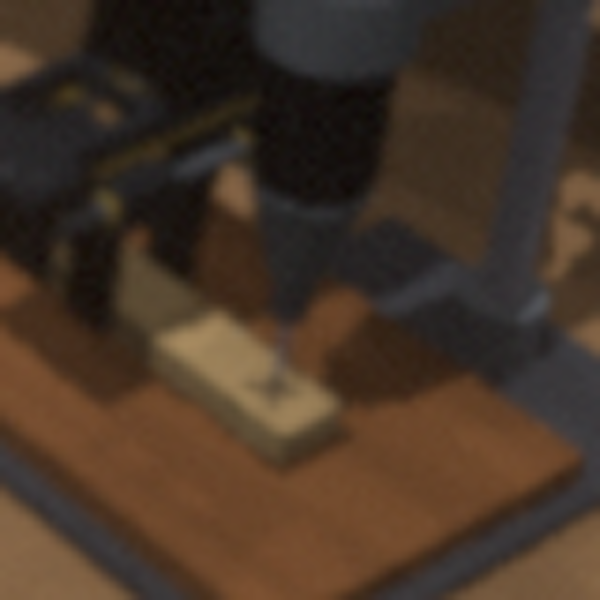

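```bash
python3 - <<'E'
from h import *
s=camera("scene")
print(unproj(s,[[325.83,161.6]],.048)*1000, unproj(s,[[327.3,159.2]],.057)*1000)
for o in((.552,.297),(.553,.300),(.555,.296)):
    print(o,((proj(s,[[*o,z] for z in(.048,.057,.086,.105,.19)])-[290,110]+.5)*7.5-.5).round(0).tolist())
im=s["image"].astype(float)
for y in range(152,166): print(y,im[y,320:336].mean(1).round().astype(int))
E
```

```text
[[551.03335139 298.47481508]] [[552.79334922 300.95541499]]
(0.552, 0.297) [[271.0, 393.0], [274.0, 375.0], [284.0, 315.0], [291.0, 274.0], [323.0, 81.0]]
(0.553, 0.3) [[278.0, 392.0], [281.0, 373.0], [292.0, 313.0], [299.0, 273.0], [332.0, 80.0]]
(0.555, 0.296) [[274.0, 398.0], [277.0, 380.0], [287.0, 320.0], [294.0, 279.0], [327.0, 86.0]]
152 [87 66 53 52 52 55 52 49 43 41 48 63 69 70 71 73]
153 [112  93  72  65  68  65  63  57  55  56  59  67  68  69  72  67]
154 [120 108  98  86  76  68  68  66  65  66  65  67  68  69  70  67]
155 [121 118 114 105  93  79  74  68  67  66  66  66  68  67  64  56]
156 [121 121 119 117 111 102  84  73  69  66  67  67  67  59  53  48]
157 [122 121 121 121 119 114 100  83  70  67  68  67  63  53  45  45]
158 [123 121 122 122 119 114 102  88  77  71  68  68  61  49  41  41]
159 [123 123 123 119 118 107  96  93  89  79  73  72  66  51  41  39]
160 [123 123 116 112 108  94  84  87  93  90  90  84  68  51  41  40]
161 [119 122 115 107  99  84  71  74  80  94 106 103  86  65  50  41]
162 [103 117 119 119 110  89  83  87  92 102 112 113 106  91  70  51]
163 [ 86  99 116 122 118 105 105 112 116 117 120 120 117 110  89  60]
164 [ 75  81  95 112 115 115 117 122 123 123 121 118 112 103  89  67]
165 [ 72  72  77  92 105 114 121 122 123 120 115 105  93  79  68  68]
```

```bash
python3 - <<'E'
from h import *
c=camera("top");s=camera("scene")
print("cap",unproj(c,[[150.2,163.0]],.275)*1000)
k=8
a=c["image"][145:195,135:185];b=s["image"][80:180,290:360]
A=cv2.resize(a,None,fx=9,fy=9,interpolation=cv2.INTER_CUBIC);B=cv2.resize(b,None,fx=5,fy=5,interpolation=cv2.INTER_CUBIC)
def circ(cc,im,x0,y0,k,o,rad,z,col):
    t=np.linspace(0,2*np.pi,60);P=proj(cc,np.c_[o[0]+rad*np.cos(t),o[1]+rad*np.sin(t),0*t+z])
    cv2.polylines(im,[np.round(((P-[x0,y0]+.5)*k-.5)*8).astype(int)],True,col,1,cv2.LINE_AA,3)
for o,col in(((.551,.296),(0,0,255)),((.553,.3005),(0,255,0))):
    for z,rad in((.275,.029),(.105,.008),(.086,.008),(.057,.0015)):
        if z!=.105: circ(c,A,135,145,9,o,rad,z,col)
        circ(s,B,290,80,5,o,rad,z,col)
A=cv2.copyMakeBorder(A,0,50,0,0,cv2.BORDER_CONSTANT)
cv2.imwrite("pics/k.png",np.hstack([A,B]))
E
```

```text
cap [[550.01337976 294.86540483]]
```

View pics/k.png

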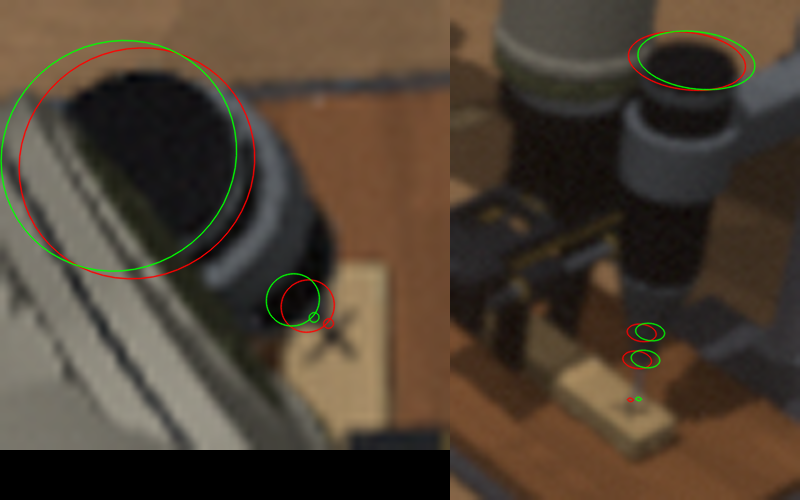

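```bash
python3 - <<'E'
from h import *
c=camera("top")
print(unproj(c,[[171.6,182.1]],.048)*1000)
h=cv2.cvtColor(c["image"],cv2.COLOR_BGR2HSV)
m=((h[...,1]>127)&(h[...,0]<16)&(h[...,2]>60)).astype(np.uint8)
# right edge, far edge of board by lines
w=[]
for y in range(170,250,5):
    xs=np.where(m[y,150:215])[0]; w.append((xs.max()+150.5,y)) if len(xs) else 0
W=unproj(c,w,.025)*1000;p=np.polyfit(W[:,0],W[:,1],1);print("right edge yaw",np.degrees(np.arctan(p[0])),"y at x=551:",np.polyval(p,551),"res",(W[:,1]-np.polyval(p,W[:,0])).round(1))
print("bit y from right edge",np.polyval(p,551)+75)
E
```

```text
[[547.93208521 296.23624335]]
right edge yaw 3.9539435519586226 y at x=551: 232.30552790616053 res [-13.5 -12.5 -11.5 -10.5  13.3  23.8  24.7  25.6  -0.7  -8.1  -7.1  -8.9
  -7.8  -6.8]
bit y from right edge 307.30552790616053
```

Scene crop: bit tip at about (283,372), cross at (272,390), so the cross is roughly 2 mm short of the bit axis. The top view agrees in x. I shift by (+2, +1.5) mm, lower the slat and compare again.

Emit:
{"name": "send_rows", "arguments": {"series": "0.01 -0.007 0 0 0.8; 0.01 -0.007 0.02 0 0.8; 0.01 -0.007 0.036 0 0.8; 0.01 -0.007 0.036 0 0.8; 0.01 -0.007 0.036 0 0.8; 0.01 -0.007 0.036 0 0.8"}}

```text
t: 28.7
eef_pos: [0.4697, 0.2959, 0.0297]
tcp_rot: [3.141, 0.067, -0.02]
wrist_force: [0.2, 1.3, -0.0]
width: 0.363
finger_force: 20.0
```

```bash
python3 - <<'E'
from h import *
plan()
# average frames to beat the noise
c=[camera("scene") for _ in range(6)];s=c[0];im=np.mean([q["image"] for q in c],0)
tp=[camera("top") for _ in range(3)];t=tp[0];it=np.mean([q["image"] for q in tp],0)
B=cv2.resize(im[130:180,300:350].astype(np.uint8),(550,550),interpolation=cv2.INTER_CUBIC)
B=np.clip(B*1.4,0,255).astype(np.uint8)
cv2.imwrite("pics/l.png",B)
cv2.imwrite("pics/l_top.png",it[145:195,135:185].astype(np.uint8))
for o in((.552,.3),(.553,.3),(.553,.298)):
    print(o,((proj(s,[[*o,z] for z in(.040,.057,.086)])-[300,130]+.5)*11-.5).round(0).tolist())
E
```

```text
at [469.7 295.9  29.7] 2.4 t 28.7 w 31.6 F [ 0.2  1.3 -0. ]
(0.552, 0.3) [[292.0, 376.0], [301.0, 326.0], [316.0, 238.0]]
(0.553, 0.3) [[294.0, 378.0], [303.0, 328.0], [318.0, 240.0]]
(0.553, 0.298) [[289.0, 381.0], [297.0, 331.0], [312.0, 243.0]]
```

View pics/l.png

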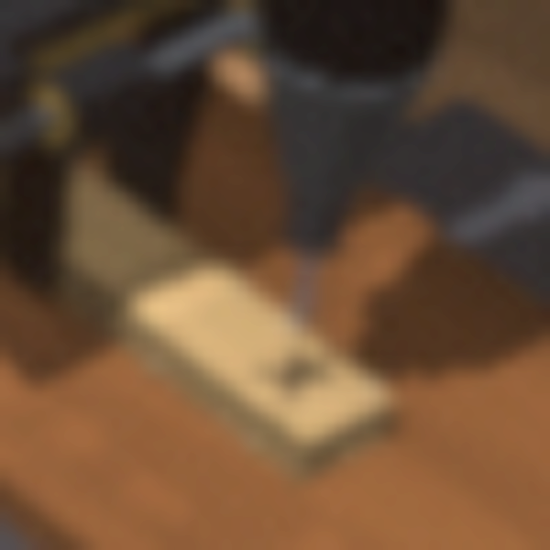

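The enlarged view has the tip at (299,325) and the cross at (296,373). Straight below the tip would be about (291,376), so the cross is about 1 mm too far. I correct that and release.

Emit:
{"name": "send_rows", "arguments": {"series": "-0.002 0.005 0 0 0.8; -0.002 0.005 0 0 0.8; -0.002 0.005 0 0 0.8; -0.002 0.005 0 0 0.55; -0.002 0.005 0 0 0.55; -0.002 0.005 0 0 0.55; -0.002 0.005 0 0 0.55; -0.002 0.005 0 0 0.55; -0.002 0.005 -0.2 0 0.55; -0.002 0.005 -0.4 0 0.55; -0.002 0.005 -0.6 0 0.55; -0.002 0.005 -0.6 0 0.55"}}

```text
t: 30.15
eef_pos: [0.4743, 0.2971, 0.1582]
tcp_rot: [-3.134, -0.066, 0.005]
wrist_force: [1.2, 1.2, 1.6]
width: 0.452
finger_force: 0.0
```

```bash
python3 - <<'E'
from h import *
plan([(400,170,150,3)],[(420,81,110,3.2)],[(420,81,20,3.2)])
c=camera("top");bar(c)
E
```

```text
at [474.3 297.1 158.2] 2.4 t 30.15 w 39.3 F [1.2 1.2 1.6]
  -0.398 0.620 0.038 -0.013 
 --
  0.077 0.451 0.197 -0.004 
 --
  0.001 0.003 0.450 0.000 
 --
bar [335.  29.] [ 982.4 -130.9 1325.4  286.   -89. ] 18209
bar [67. 35.] [998.3 584.7 509.1 218.6 -88.3] 6041
bar [281.  49.] [953.7 -27.   98.6  50.1  89.4] 521
bar [331.  49.] [ 952.5 -180.7  200.6   50.4   89.8] 979
bar [491. 154.] [ 624.4 -647.4  185.9  133.6   -5.8] 1599
bar [150. 256.] [359.  359.8 666.  134.9  32.2] 9195
bar [249. 217.] [448.5  82.4 260.8  26.3   3.3] 868
bar [299. 352.] [ 57.5 -17.9 202.  123.6 -89.9] 1597
```

Emit:
{"name": "send_rows", "arguments": {"series": "-0.398 0.62 0.038 -0.013 0.2; -0.398 0.62 0.038 -0.013 0.2; -0.398 0.62 0.038 -0.013 0.2; -0.398 0.62 0.038 -0.013 0.2; -0.398 0.62 0.038 -0.013 0.2; -0.398 0.62 0.038 -0.013 0.2; -0.398 0.62 0.038 -0.013 0.2"}}

```text
t: 30.78
eef_pos: [0.3967, 0.1682, 0.1432]
tcp_rot: [-3.14, -0.083, 0.02]
wrist_force: [0.3, 0.2, 0.2]
width: 0.785
finger_force: 0.0
```

Emit:
{"name": "send_rows", "arguments": {"series": "0.077 0.451 0.197 -0.01 0.2; 0.077 0.451 0.197 -0.01 0.2; 0.077 0.451 0.197 -0.01 0.2; 0.077 0.451 0.197 -0.01 0.2; 0.077 0.451 0.197 -0.01 0.2; 0.077 0.451 0.197 -0.01 0.2"}}

```text
t: 31.28
eef_pos: [0.4166, 0.0799, 0.1039]
tcp_rot: [-3.14, -0.098, 0.02]
wrist_force: [0.0, 0.3, 0.3]
width: 0.801
finger_force: 0.0
```

```bash
python3 - <<'E'
from h import *
plan([(420,81,20,3.2)],[(420,81,140,3.2)])
E
```

```text
at [416.6  79.9 103.9] 3.6 t 31.2833 w 69.7 F [0.  0.3 0.3]
  0.022 -0.004 0.419 0.008 
 --
  -0.007 -0.000 -0.600 0.000 
 --
```

Emit:
{"name": "send_rows", "arguments": {"series": "0.02 -0.004 0.2 0.008 0.2; 0.02 -0.004 0.419 0.008 0.2; 0.02 -0.004 0.419 0.008 0.2; 0.02 -0.004 0.419 0.008 0.2; 0.02 -0.004 0.419 0.008 0.85; 0.02 -0.004 0.419 0.008 0.85; 0.02 -0.004 0.419 0.008 0.85; 0.02 -0.004 0.419 0.008 0.85; 0.02 -0.004 0.419 0.008 0.85; 0.02 -0.004 0.419 0.008 0.85; 0.02 -0.004 0.419 0.008 0.85; 0.02 -0.004 0.419 0.008 0.85", "grip_force": 40}}

```text
t: 32.28
eef_pos: [0.4192, 0.0796, 0.02]
tcp_rot: [-3.14, -0.085, 0.019]
wrist_force: [0.3, 0.5, 2.8]
width: 0.284
finger_force: 40.0
```

Emit:
{"name": "send_rows", "arguments": {"series": "0 0 -0.2 0 0.85; 0 0 -0.4 0 0.85; 0 0 -0.6 0 0.85; 0 0 -0.6 0 0.85; 0 0 -0.6 0 0.85; 0 0 -0.6 0 0.85"}}

```text
t: 32.78
eef_pos: [0.42, 0.0793, 0.1389]
tcp_rot: [3.14, 0.085, -0.022]
wrist_force: [-1.1, -0.2, -2.3]
width: 0.286
finger_force: 40.0
```

```bash
python3 - <<'E'
from h import *
c=camera("top");h=cv2.cvtColor(c["image"],cv2.COLOR_BGR2HSV)
slats(c)
# fence target: drill frame (gx,gy) of grip
o=np.array([552.6,298.4]);t=np.radians(2.4);M=np.array([[np.cos(t),-np.sin(t)],[np.sin(t),np.cos(t)]])
a=o+M@[-198,37];b=o+M@[-88,37];print(a,b)
plan([(370,200,150,2.4)],[(*a,150,2.4)],[(*a,54,2.4)],[(*b,54,2.4)],[(*b,46,2.4)])
E
```

```text
0.015 [402. 171.] [ 571.7 -374.6  142.1   23.8   -0.9] 373
0.04 [402. 171.] [ 566.7 -364.1  138.8   23.3   -0.9] 373
0.015 [173. 198.] [515.5 300.3 118.8  26.1   0.7] 336
0.04 [173. 198.] [511.8 295.  116.   25.5   0.7] 336
0.015 [399. 236.] [ 383.2 -346.   126.2   46.9   -4.6] 480
0.04 [399. 236.] [ 382.6 -336.2  123.3   45.8   -4.6] 480
[353.22428045 327.07616528] [463.12779176 331.68248719]
at [419.6  79.1 138.4] 3.1 t 32.8333 w 24.6 F [ 0.8  0.2 -3.3]
  -0.216 -0.617 -0.055 0.016 
 --
  -0.057 -0.638 0.000 0.000 
 --
  0.007 -0.000 0.480 0.000 
 --
  0.550 0.000 -0.008 0.000 
 --
  0.001 -0.000 0.040 0.000 
 --
```

Emit:
{"name": "send_rows", "arguments": {"series": "-0.216 -0.617 -0.055 0.016 0.85; -0.216 -0.617 -0.055 0.016 0.85; -0.216 -0.617 -0.055 0.016 0.85; -0.216 -0.617 -0.055 0.016 0.85; -0.216 -0.617 -0.055 0.016 0.85; -0.216 -0.617 -0.055 0.016 0.85; -0.216 -0.617 -0.055 0.016 0.85"}}

```text
t: 33.42
eef_pos: [0.3707, 0.1991, 0.1502]
tcp_rot: [3.139, 0.064, -0.023]
wrist_force: [-0.3, 0.1, -2.6]
width: 0.285
finger_force: 40.0
```

Emit:
{"name": "send_rows", "arguments": {"series": "-0.057 -0.1 0 0 0.85; -0.057 -0.3 0 0 0.85; -0.057 -0.5 0 0 0.85; -0.057 -0.638 0 0 0.85; -0.057 -0.638 0 0 0.85; -0.057 -0.638 0 0 0.85; -0.057 -0.638 0 0 0.85; -0.057 -0.638 0 0 0.85"}}

```text
t: 34.08
eef_pos: [0.3549, 0.3256, 0.1512]
tcp_rot: [3.14, 0.061, -0.021]
wrist_force: [0.2, 0.5, -2.2]
width: 0.286
finger_force: 40.0
```

```bash
python3 - <<'E'
from h import *
plan([(353.2,327.1,54,2.4)],[(463.1,331.7,54,2.4)])
print(r.read_state()["joint_positions"].round(2))
E
```

```text
at [354.9 325.6 151.2] 2.2 t 34.0833 w 24.9 F [ 0.2  0.5 -2.2]
  -0.002 -0.008 0.486 -0.004 
 --
  0.550 0.000 -0.007 0.000 
 --
[-0.78  0.08 -0.05  1.91 -0.    1.16 -2.36]
```

Emit:
{"name": "send_rows", "arguments": {"series": "0 -0.008 0.2 0 0.85; 0 -0.008 0.4 0 0.85; 0 -0.008 0.486 0 0.85; 0 -0.008 0.486 0 0.85; 0 -0.008 0.486 0 0.85; 0 -0.008 0.486 0 0.85"}}

```text
t: 34.58
eef_pos: [0.3541, 0.3291, 0.0561]
tcp_rot: [-3.139, -0.064, 0.017]
wrist_force: [-0.0, 0.2, -2.1]
width: 0.283
finger_force: 40.0
```

Emit:
{"name": "send_rows", "arguments": {"series": "0.1 0 0 0 0.85; 0.2 0 0 0 0.85; 0.3 0 0 0 0.85; 0.4 0 0 0 0.85; 0.5 0 0 0 0.85; 0.55 0 0 0 0.85; 0.55 0 0 0 0.85; 0.55 0 0 0 0.85; 0.55 0 0 0 0.85"}}

```text
t: 35.33
eef_pos: [0.4619, 0.3339, 0.0535]
tcp_rot: [-3.14, -0.067, 0.02]
wrist_force: [0.8, 0.2, -1.5]
width: 0.282
finger_force: 40.0
```

```bash
python3 - <<'E'
from h import *
o=np.array([552.6,298.4]);t=np.radians(2.4);M=np.array([[np.cos(t),-np.sin(t)],[np.sin(t),np.cos(t)]])
b=o+M@[-88,31];print(b)
plan([(463.1,331.7,47,2.4)],[(*b,46,2.4)])
E
```

```text
[463.37904569 325.6877502 ]
at [461.9 333.9  53.5] 2.4 t 35.3333 w 24.6 F [ 0.8  0.2 -1.5]
  0.006 0.011 0.032 0.001 
 --
  0.000 0.030 0.005 0.000 
 --
```

Emit:
{"name": "send_rows", "arguments": {"series": "0.006 0.041 0 0 0.85; 0.006 0.041 0.02 0 0.85; 0.006 0.041 0.04 0 0.85; 0.006 0.041 0.04 0 0.85; 0.006 0.041 0.04 0 0.85; 0.006 0.041 0.04 0 0.85"}}

```text
t: 35.83
eef_pos: [0.4641, 0.325, 0.0449]
tcp_rot: [3.14, 0.065, -0.02]
wrist_force: [-0.9, -3.2, 2.2]
width: 0.284
finger_force: 40.0
```

```bash
python3 - <<'E'
from h import *
plan()
s=camera("scene");cv2.imwrite("pics/m.png",cv2.resize(s["image"][100:200,250:380],(780,600),interpolation=cv2.INTER_CUBIC))
E
```

```text
at [464.1 325.   44.9] 2.4 t 35.8333 w 24.7 F [-0.9 -3.2  2.2]
```

View pics/m.png

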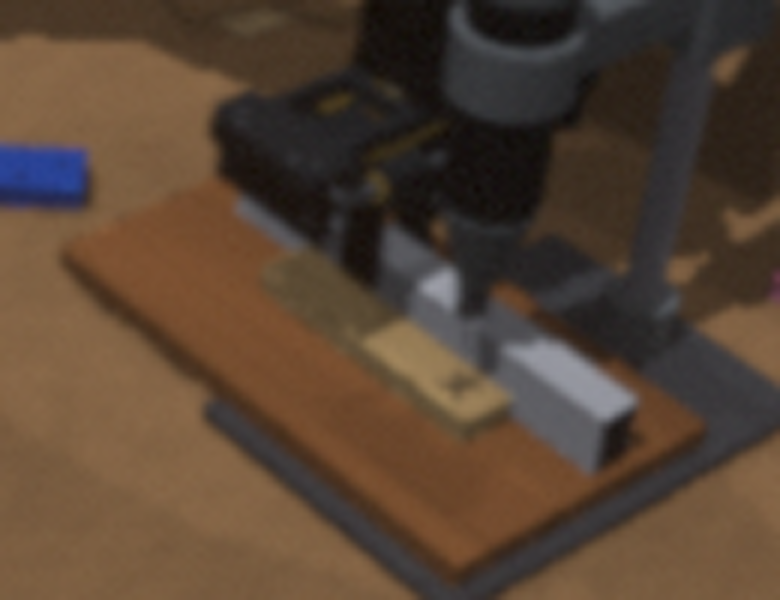

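View: the fence stands on the board beside the slat, with a thin gap at most. The cross is at crop (459,382), unmoved under the bit. I release, then squeeze slat and fence together gently to bring them flush.

Emit:
{"name": "send_rows", "arguments": {"series": "0 0 0 0 0.6; 0 0 0 0 0.6; 0 0 0 0 0.6; 0 0 0 0 0.6; 0 0 -0.1 0 0.6; 0 0 -0.2 0 0.3; 0 0 -0.3 0 0; 0 0 -0.3 0 0; 0 0 -0.3 0 0; 0 0 -0.3 0 0; 0 0 -0.3 0 0", "grip_force": 8}}

```text
t: 36.8
eef_pos: [0.4644, 0.325, 0.1039]
tcp_rot: [3.14, 0.066, -0.022]
wrist_force: [-0.6, 0.2, 0.2]
width: 0.763
finger_force: 0.0
```

```bash
python3 - <<'E'
from h import *
o=np.array([552.6,298.4]);t=np.radians(2.4);M=np.array([[np.cos(t),-np.sin(t)],[np.sin(t),np.cos(t)]])
b=o+M@[-80,12.5];print(b)
plan([(*b,100,2.4),(*b,30,2.4)])
s=camera("scene");print(s["image"][160:167,322:331].mean(2).round())
E
```

```text
[472.14672792 307.53898308]
at [464.4 325.  103.9] 2.4 t 36.8 w 66.4 F [-0.6  0.2  0.2]
  0.035 0.089 0.019 -0.000 
  0.040 0.089 0.369 -0.000 
 --
[[127. 129. 129. 126. 119. 109.  99.  81.  63.]
 [125. 126. 125. 122. 118. 117. 108.  89.  71.]
 [119. 118. 117. 106. 100. 106. 103.  94.  85.]
 [115. 109. 105.  92.  84.  85.  85.  97. 101.]
 [114. 108.  97.  84.  81.  87.  90. 100. 111.]
 [116. 117. 112.  98.  93. 106. 112. 112. 120.]
 [104. 116. 119. 110. 105. 114. 120. 122. 124.]]
```

Emit:
{"name": "send_rows", "arguments": {"series": "0.035 0.089 0 0 0; 0.035 0.089 0 0 0; 0.035 0.089 0 0 0; 0.035 0.089 0 0 0; 0.035 0.089 0 0 0; 0.04 0.089 0.1 0 0; 0.04 0.089 0.2 0 0; 0.04 0.089 0.3 0 0; 0.04 0.089 0.37 0 0; 0.04 0.089 0.37 0 0; 0.04 0.089 0.37 0 0; 0.04 0.089 0.37 0 0"}}

```text
t: 37.85
eef_pos: [0.4731, 0.3086, 0.0318]
tcp_rot: [-3.14, -0.066, 0.019]
wrist_force: [0.6, 0.9, -0.1]
width: 1.002
finger_force: 0.0
```

```bash
python3 - <<'E'
from h import *
plan([(472.1,307.5,30,2.4)])
E
```

```text
at [473.1 308.6  31.8] 2.4 t 37.85 w 87.2 F [ 0.6  0.9 -0.1]
  -0.005 0.005 0.009 0.000 
 --
```

Emit:
{"name": "send_rows", "arguments": {"series": "0 0.004 0.004 0 0; 0 0.004 0.004 0 0.1; 0 0.004 0.004 0 0.2; 0 0.004 0.004 0 0.25; 0 0.004 0.004 0 0.3; 0 0.004 0.004 0 0.33; 0 0.004 0.004 0 0.36; 0 0.004 0.004 0 0.39; 0 0.004 0.004 0 0.42; 0 0.004 0.004 0 0.42; 0 0.004 0.004 0 0.42; 0 0.004 0.004 0 0.42", "grip_force": 8}}

```text
t: 38.85
eef_pos: [0.4728, 0.3074, 0.0302]
tcp_rot: [-3.141, -0.066, 0.02]
wrist_force: [-0.3, 3.0, 1.1]
width: 0.657
finger_force: 8.0
```

```bash
python3 - <<'E'
from h import *
plan()
ss=[camera("scene") for _ in range(6)];s=ss[0];im=np.mean([q["image"] for q in ss],0)
g=im.mean(2);print(g[159:168,320:333].round().astype(int))
# cross centroid: dark deficit against local slat brightness
w=np.clip(112-g[160:167,322:330],0,None)
np.save("sc_sq.npy",im)
st=[r.read_state()["eef_pos"] for _ in range(3)];print(st)
E
```

```text
at [472.8 307.4  30.2] 2.4 t 38.85 w 57.1 F [-0.3  3.   1.1]
[[120 121 121 120 117 114 105  96  90  76  62  60  73]
 [123 121 121 121 119 117 111 106  99  81  63  65  80]
 [124 123 122 121 120 114 109 107 104  87  71  74  87]
 [126 126 122 117 115 106  94  94  97  92  87  91  95]
 [125 128 122 112 106  95  80  77  83  93 104 105 105]
 [114 124 124 118 109  91  77  84  92 101 110 115 114]
 [ 95 110 122 127 122 103  94 104 114 117 119 120 118]
 [ 80  90 106 119 121 112 107 115 122 123 122 121 120]
 [ 77  78  84  97 109 114 118 121 123 123 120 115 109]]
[array([0.47281469, 0.30728582, 0.03016065]), array([0.47281469, 0.30728582, 0.03016065]), array([0.47281469, 0.30728582, 0.03016065])]
```

```bash
python3 - <<'E'
from h import *
s=camera("scene");g=np.load("sc_sq.npy").mean(2)
for y in range(144,161): print(y,g[y,318:342].round().astype(int))
for o in((.5526,.2984),(.553,.300)): print(o,proj(s,[[*o,z] for z in(.04,.057,.07,.086,.095,.105)]).round(1).tolist())
E
```

```text
144 [107  86  81  83  84  82  73  58  45  40  39  38  35  34  35  34  36  36
  37  37  38  37  37  36]
145 [ 95  85  86  89  93  97 100  86  61  43  38  37  36  34  34  36  35  36
  38  37  38  36  37  36]
146 [ 86  88  92  98 108 119 128 115  81  49  39  37  35  34  36  37  38  38
  37  37  37  36  38  36]
147 [ 75  88 103 118 133 144 145 128  90  52  38  36  35  35  37  39  40  40
  38  37  37  36  37  36]
148 [ 63  84 116 137 148 152 148 130  91  52  37  35  34  38  42  43  44  43
  41  40  40  38  37  37]
149 [ 60  78 107 129 144 151 148 127  88  51  37  32  36  43  50  54  55  54
  53  52  48  42  38  39]
150 [ 57  67  87 104 123 140 143 120  79  47  37  34  39  57  65  69  70  67
  65  63  57  47  42  46]
151 [ 57  63  80  92 100 117 127 110  75  49  40  38  45  63  75  78  76  72
  69  65  58  50  46  50]
152 [ 59  63  81  92  95 101 107 101  85  67  56  57  58  69  77  79  80  77
  72  65  53  45  42  43]
153 [62 67 84 94 95 96 97 98 97 87 81 82 76 75 78 79 80 80 75 65 53 45 41 38]
154 [70 81 94 98 98 96 96 96 95 91 96 93 82 78 79 79 79 80 78 73 64 56 47 41]
155 [ 95 106 113 111 105 100  97  96  92  86  89  86  78  77  79  79  79  80
  79  78  77  73  66  55]
156 [121 125 126 123 115 107 100  96  92  85  85  77  68  71  76  83  86  86
  86  87  91 102 104  89]
157 [129 128 126 124 120 115 107 100  93  85  81  71  62  63  76  98 109 112
 113 113 118 134 141 129]
158 [129 125 122 122 120 118 113 107  98  87  79  69  59  59  75 109 131 140
 144 145 146 150 152 150]
159 [127 123 120 121 121 120 117 114 105  96  90  76  62  60  73  96 119 135
 148 152 153 154 153 154]
160 [125 123 123 121 121 121 119 117 111 106  99  81  63  65  80  93 101 113
 130 144 150 153 153 153]
(0.5526, 0.2984) [[325.8, 164.0], [326.6, 159.5], [327.2, 155.9], [327.9, 151.5], [328.4, 148.9], [328.9, 146.1]]
(0.553, 0.3) [[326.3, 163.9], [327.1, 159.4], [327.7, 155.8], [328.5, 151.4], [328.9, 148.8], [329.4, 146.0]]
```

Emit:
{"name": "send_rows", "arguments": {"series": "0 0.003 0 0 0.42; 0 0.006 0 0 0.42; 0 0.006 0 0 0.42; 0 0.006 0 0 0.42; 0 0.006 0 0 0.42; 0 0.006 0 0 0.42"}}

```text
t: 39.7
eef_pos: [0.4729, 0.3058, 0.0301]
tcp_rot: [3.141, 0.066, -0.02]
wrist_force: [-0.7, 1.6, 3.2]
width: 0.655
finger_force: 8.0
```

```bash
python3 - <<'E'
from h import *
plan()
ss=[camera("scene") for _ in range(6)];g=np.mean([q["image"] for q in ss],0).mean(2)
print(g[159:168,320:333].round().astype(int))
E
```

```text
at [472.9 305.8  30.1] 2.4 t 39.7 w 57.0 F [-0.7  1.6  3.2]
[[121 121 120 119 118 113 103  92  80  67  60  65  86]
 [122 121 121 120 120 116 110 104  93  77  65  71  87]
 [124 123 122 122 119 111 111 109 101  84  77  86  93]
 [126 126 123 119 114 101  99 104  99  92  95  98  98]
 [128 131 122 112 103  89  86  89  86  96 107 108 103]
 [124 129 122 110  99  84  82  90  92 101 111 114 110]
 [106 121 125 124 117  99  99 110 111 114 118 119 116]
 [ 84 100 114 123 121 110 112 120 121 121 122 120 118]
 [ 76  82  93 105 114 117 120 123 123 122 119 114 107]]
```

Emit:
{"name": "send_rows", "arguments": {"series": "0 0 0 0 0.3; 0 0 0 0 0.25; 0 0 0 0 0.2; 0 0 0 0 0.15; 0 0 -0.05 0 0.15; 0 0 -0.2 0 0.15; 0 0 -0.4 0 0.15; 0 0 -0.6 0 0.15; 0 0 -0.6 0 0.15; 0 0 -0.6 0 0.15"}}

```text
t: 40.83
eef_pos: [0.4758, 0.3068, 0.1534]
tcp_rot: [-3.138, -0.065, 0.013]
wrist_force: [0.8, -0.0, -0.7]
width: 0.849
finger_force: 0.0
```

Emit:
{"name": "send_rows", "arguments": {"series": "-0.4 0.3 -0.1 0 0.15; -0.4 0.6 -0.1 0 0.15; -0.4 1 -0.1 0 0.15; -0.4 1 -0.1 0 0.15; -0.4 1 -0.1 0 0.15; -0.4 1 -0.1 0 0.15; -0.4 1 -0.1 0 0.15"}}

```text
t: 41.42
eef_pos: [0.4022, 0.0985, 0.1707]
tcp_rot: [3.14, 0.057, -0.022]
wrist_force: [-0.3, -0.1, 0.5]
width: 0.853
finger_force: 0.0
```

Emit:
{"name": "send_rows", "arguments": {"series": "0 0.9 -0.3 0 0.15; 0 0.9 -0.3 0 0.15; 0 0.9 -0.3 0 0.15; 0 0.9 -0.3 0 0.15; 0 0.9 -0.3 0 0.15; 0 0.9 -0.3 0 0.15; 0 0.9 -0.3 0 0.15"}}

```text
t: 42.0
eef_pos: [0.4113, -0.0775, 0.2308]
tcp_rot: [-3.141, -0.062, 0.02]
wrist_force: [-0.5, 0.3, -1.0]
width: 0.85
finger_force: 0.0
```

```bash
python3 - <<'E'
from h import *
plan()
ss=[camera("scene") for _ in range(6)];s=ss[0];im=np.mean([q["image"] for q in ss],0).astype(np.uint8)
g=im.mean(2);print(g[159:168,320:333].round().astype(int))
t=np.mean([camera("top")["image"] for _ in range(3)],0).astype(np.uint8)
rs=lambda a,w,h:cv2.resize(a,(w,h),interpolation=cv2.INTER_CUBIC)
A=rs(im[130:180,300:350],400,400);B=rs(t[130:270,110:250],400,400);C=rs(t[125:285,365:445],100,200);D=rs(im,267,200);E=rs(t,267,200)
low=np.hstack([D,E,C,rs(im[175:345,40:140],166,200)])
cv2.imwrite("pics/n.png",np.vstack([np.hstack([A,B]),low]))
E
```

```text
at [411.3 -77.5 230.8] 2.3 t 42.0 w 74.0 F [-0.5  0.3 -1. ]
[[134 134 132 131 130 122 110  97  84  71  63  69  91]
 [135 135 134 134 133 128 120 112  98  80  69  76  90]
 [136 135 135 134 132 124 122 120 109  91  83  89  96]
 [137 136 135 132 127 112 111 115 110 102 102 103 101]
 [136 135 129 122 114  99  95  99  97 106 117 116 108]
 [127 133 125 115 108  92  92 101 103 111 123 124 118]
 [109 123 129 129 124 109 110 124 124 125 130 131 128]
 [ 87 103 118 129 130 122 124 133 134 132 131 131 128]
 [ 79  85  98 112 124 131 133 136 136 132 127 122 115]]
```

View pics/n.png

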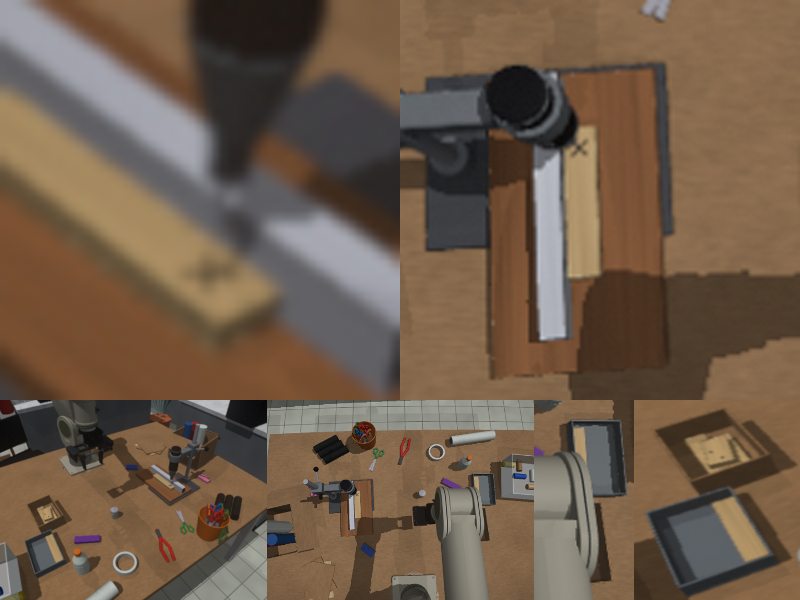

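```bash
python3 - <<'E'
from h import *
T=[camera("top") for _ in range(4)];c=dict(T[0]);c["image"]=np.mean([q["image"] for q in T],0).astype(np.uint8)
g=c["image"].mean(2);print(g[177:188,166:179].round().astype(int))
print("cross~",unproj(c,[[172.3,181.8]],.04)*1000)
h=cv2.cvtColor(c["image"],cv2.COLOR_BGR2HSV)
# board + things on it: board edges from near part rows
m=((h[...,1]>127)&(h[...,0]<16)&(h[...,2]>50)).astype(np.uint8);m=cv2.morphologyEx(m,cv2.MORPH_CLOSE,np.ones((25,25)));m=cv2.morphologyEx(m,cv2.MORPH_OPEN,np.ones((5,5)))
rc,a=blob(c,m,(190,210),.025);cx,cy,L,W,yaw=rc;t=np.radians(yaw);print(rc,np.array([cx,cy])+np.array([[np.cos(t),-np.sin(t)],[np.sin(t),np.cos(t)]])@[70,-10])
E
```

```text
[[ 15  12  14   9  30  84 132 148 148 149 148 139 107]
 [ 11  10   7  24  44  84 129 148 138 134 147 138 108]
 [ 10  12  23  42  50  87 133 138 108 116 147 144 119]
 [ 10  24  48  65  72  88 110 109 101 134 148 150 128]
 [ 37  61  69  95 122 105  62  91 133 149 148 151 130]
 [ 52  90 114 127 138 104  78  96 117 140 148 152 129]
 [ 59 103 139 134 106  91 126 119  88 119 148 150 126]
 [ 78 107 139 129 106 125 145 142 125 131 148 149 124]
 [ 89 107 138 137 137 144 145 147 146 149 149 149 124]
 [ 89 107 138 142 147 144 144 146 146 148 149 149 122]
 [ 83 107 139 142 145 144 145 146 146 149 149 150 121]]
cross~ [[550.22253594 295.99922741]]
[481.2 302.3 297.4 171.1   2.3] [551.54492558 295.11728153]
```

Final view: slat and fence lie flush on the board. The cross is within about 1 mm of the bit axis in both cameras (top: cross (551.5, 296) vs bit (551.5, 295)). slat_1 is in the tray, the scrap is in the box, and the bystanders haven't moved. Handing in.

```bash
python3 -c "
from bench import r
print(r.close_job())"
```

```text
the job is handed in; nothing more can be done
None
```

The job is handed in: the offcut and both spoiled slats (slat_5 and slat_4) are in the scrap box, slat_1 is in the tray, the marked slat's cross is within about 1 mm of the bit axis by camera, and the straightedge stands flush along the slat's column side.

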